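Knock the stuck cell out of a torch and park the torch on the rack

ROBOT

A 6-joint arm with a two-finger parallel gripper is mounted at the origin on the work surface. World frame = base frame: x ahead of the robot, y to its left, z up, the work surface at z = 0. Lengths are in m, angles in degrees, forces in N, time in s.
With the tool pointing down it reaches from about 0.35 to 0.85 m from the base axis. Payload 8.1 kg.
Tool frame: the origin (TCP) lies on the mounting face of the last link; the fingertips stand 186 mm ahead of it and the grasp point (between the pads) lies 167 mm ahead of it (env.tcp_to_grasp is the distance from the TCP to the grasp point, in m); z points along the fingers, y is the direction in which the jaws open and shut (so a half turn about z gives the same grasp; the last joint's range is limited). The gripper opens to 93 mm and grips with 3 to 60 N. Pads are 15 mm wide; open, the fingers measure 128 mm over their backs; the gripper's body (75 mm by 188 mm) begins 65 mm behind the grasp point.
Start: joints at [63.289, 7.471, 85.268, -0, 87.261, -4.893], TCP at [0.223, 0.557, 0.405] pointing down, gripper open.
Joint ranges: [-169.43, 169.43], [-51.17, 129.36], [1.28, 143.12], [-76.62, 256.62], [0, 156.53], [-152.29, 152.29]. Speed limits (degrees/s): [136.94, 136.94, 159.86, 180, 180, 180].

INTERFACE

Orientations are given as a 3x3 rotation matrix whose columns are the frame's x, y, z axes.
In Python, from workcell import env, viewer gives the robot as it stands. The module is installed in compiled form; this text tells all that it offers.
- The arm moves only by the tool step_arm, never from a script. Its argument "moves" is a list of rows, each a list of 7 numbers: the shift along the tool's x, y, z in cm, then the turn, a rotation vector about the tool's x, y, z in rad, then the closure in counts, from 0 (fully open) to 255 (shut). In form: [[dx, dy, dz, wx, wy, wz, hand], ...]. A call has 1 to 5 rows; each row shifts and turns the commanded pose from where the row before left it, along the tool's axes as they then stand; what a row does not reach is not made up. A row lasts 1/12 s, in which the tool goes at most 41.7 mm and 7.16 degrees, less where a joint would pass 70% of its speed; a pose out of reach is approached as far as the arm can. A call with a gripper value outside its range is refused whole. The fingers move at their own pace and stop on an object; the grip force is fixed at half the most. Time passes only in rows, so rows that do not move let the fingers close. It gives the time, the measured TCP pose, the force and the opening at its end, in the units of the state.
- env.get_obs(): the state, without advancing time (a new reading comes with each control period).
- viewer.camera(name): name is "side" or "top"; returns the picture (400x640x3 uint8, red, green, blue); there is no depth.
- viewer.calibration(name): a dict with "fx", "fy", "cx", "cy" (pixels), "k1" (the pictures are not rectified: a ray, as slopes to the right and down, at radius r is drawn at 1 + k1 r^2 times it, then the intrinsics apply), "cam_to_world" (4x4, takes a point from camera to world coordinates). Camera axes: x right, y down, z forward; pixel columns grow to the right and rows downward; lengths in m; the calibration is good to about 2 mm. A picture is of the moment at which its call begins. calibration takes no time and is no camera call.
- env.job_done(): hands the job in, once; it reports no verdict.
The state is a dict: "time_s": time; "joint_positions": joint angles; "qd": joint speeds; "effort": joint torques, N m; "eef_pos": TCP position; "orientation": TCP orientation; "force": force on the tool from outside, world axes, zero at the start; "torque": the same for the moment, N m; "finger_gap": opening from 0.0 (shut) to 1.0 (fully open).
Only numpy, scipy, OpenCV 4.12 (cv2) and the standard library are available. Lean on these libraries where they do the work, as an engineer would, in place of code of your own. Each camera call takes 0.05 s, during which the arm holds its last target.

TASK

A flat cell is stuck in the torch that lies on the V-rest. Turn the torch mouth-down over the battery tray and tap its open end on the tray's floor until the cell comes loose and stays behind in the tray; then lower the empty torch, mouth-down, over the free post of the rack until it stands fully down like the other two, and let go. Do not drop it onto the post, and leave everything else where it is.

Things in the scene. Friction and masses are not known exactly. Their poses are not given: they have to be found in the camera images.
- torch: black aluminium torch, tail cap off, lying level in the V-rest, axis 63 mm up; 240 g, 186 mm long: barrel 35 mm diameter, 140 mm long, open at the tail (the mouth; bore 29 mm, 127 mm deep); round head 45 mm diameter, 46 mm long at the other end. Origin on the axis in the plane of the mouth; x axis along the barrel, pointing out of the mouth, so the head is at x = -140 to -186 mm
- torch_grip (a point): point on the torch's axis, 52 mm in from the mouth, a good place to grip across the barrel with the fingers leaning along it; on the rest nothing is under or beside the barrel from the mouth to 70 mm in. The balance point with the cell in is about 97 mm in from the mouth, so grip firmly (about 50 N) or the torch swings in the fingers
- cell: flat rechargeable cell, green and brass, 26 mm diameter, 66 mm long, 95 g; origin at its centre, x axis along it. Starts wholly inside the torch, centre 93.5 mm in from the mouth. Sprung jaws at the bottom hold its end rim with 2 to 3 times its weight: mouth-down it stays put; a knock that stops the torch abruptly from 0.12-0.2 m/s jerks it free, then it slides out of the bore. A slow touch does not
- tray: grey steel battery tray with a black mat, 160 mm (its x) by 240 mm (its y), walls 30 mm high and 3 mm thick, floor 3 mm thick, fixed to the desk; origin under its centre on the desk. A blue and yellow lantern battery lies at its +y end
- tray_bay (a point): point in the middle of the empty part of the tray, on the floor (tray x = 0, y = -50 mm)
- lantern_battery: block-shaped lantern battery lying in the tray, 98 mm (its x) by 66 mm (its y), 66 mm tall, 620 g, two spring terminals sticking out 14 mm at its +x end; origin under its centre
- vrest: wooden V-rest fixed to the desk, base 85 mm (its x) by 76 mm; origin under its centre on the desk. The torch lies along its x axis with the mouth 105 mm ahead of this origin, towards +x; V-cheeks, 12 mm thick, at x = -13 and +27 mm, reach about 3 mm above the barrel's axis
- rack: pale wooden torch rack fixed to the desk, base board 80 mm (its x) by 390 mm (its y), 18 mm thick, with a 30 mm high strip along its far (+x) edge; three posts stand on its y axis, 140 mm apart. Origin under its centre on the desk
- post_free: the rack's free post: upright wooden rod 16 mm in diameter, 70 mm tall with a domed top; origin at its foot, on the top face of the rack's board (18 mm above the desk), z up. A parked torch stands over its post with its mouth on the board
- torch_a: empty torch of the same kind parked on a post: standing mouth-down, head up, 186 mm tall; origin at the centre of its mouth, at the foot of its post
- torch_b: second parked torch, as torch_a
- desk_mic: desk microphone, foot 96 mm in diameter, 215 mm tall in all; its head leans to its -x and reaches 75 mm from the foot's centre; origin under the foot's centre
- mug: blue mug, 80 mm in diameter, 92 mm tall, handle to its +y reaching about 65 mm from the axis; origin under its centre
- water: clear water bottle with a blue cap, 64 mm in diameter, 190 mm tall; origin under its centre
- tail_cap: black torch tail cap with its spring up, 40 mm in diameter, 38 mm tall; origin under its centre
- carton: orange and black carton of fresh cells, 38 mm (its x) by 74 mm (its y), 66 mm tall; origin under its centre
- torch_mouth (a point): centre of the torch's mouth (same point as the torch's origin)

How it is judged (in metres and radians):
On the way, in this order (a step that is already met when the one before it is completed fails the run):
1. the torch is held mouth-down over the tray with the cell still in it (angle between torch's own x axis and vertical above 2.6 rad and x of torch_mouth in the frame of tray between -0.075 and 0.075 m and y of torch_mouth in the frame of tray between -0.115 and 0.115 m and z of torch_mouth in the frame of tray below 0.2 m and x of cell in the frame of torch below -0.088 m), for 0.1 s.
2. the torch's mouth is tapped on the tray (angle between torch's own x axis and vertical above 2.6 rad and contact force between torch and tray above 1.5 N).
3. the cell is out of the torch and stays behind in the tray (x of cell in the frame of tray between -0.072 and 0.072 m and y of cell in the frame of tray between -0.112 and 0.112 m and z of cell in the frame of tray below 0.045 m and z of torch_mouth in the frame of tray above 0.07 m), for 0.2 s.
At the end, for the whole second after the job is handed in: The cell is at rest in the tray (centre inside the walls, below 45 mm). The torch stands mouth-down over the free post: mouth within 12 mm of its axis and 5 mm of the board, upright within 4.5 degrees, released. Nothing else was moved over 25 mm (parked torches 20 mm) or tipped (x of cell in the frame of tray between -0.072 and 0.072 m and y of cell in the frame of tray between -0.112 and 0.112 m and z of cell in the frame of tray below 0.045 m and linear speed of cell below 0.03 m/s and horizontal distance between torch_mouth and post_free below 0.012 m and z of torch_mouth in the frame of post_free below 0.005 m and angle between torch's own x axis and vertical above 3.06 rad and linear speed of torch below 0.02 m/s and contact force between torch and the fingers below 0.1 N); the robot touches nothing.
It fails at once if a parked torch is pushed more than 20 mm or tipped (distance of any of torch_a, torch_b from where it was at the start of the episode above 0.02 m or angle between any of torch_a, torch_b's own z axis and vertical above 0.35 rad).
It fails at once if the lantern battery is pushed more than 25 mm or tipped (distance of lantern_battery from where it was at the start of the episode above 0.025 m or angle between lantern_battery's own z axis and vertical above 0.35 rad).
It fails at once if the microphone, mug, bottle, tail cap or carton is pushed more than 25 mm or tipped (distance of any of desk_mic, mug, water, tail_cap, carton from where it was at the start of the episode above 0.025 m or angle between any of desk_mic, mug, water, tail_cap, carton's own z axis and vertical above 0.35 rad).
It fails at once if the torch is dropped onto the post: it falls faster than 0.6 m/s while its mouth is within 70 mm above the board at the free post (horizontal distance between torch_mouth and post_free below 0.03 m and z of torch_mouth in the frame of post_free below 0.07 m and linear speed of torch above 0.6 m/s).
It also fails if it takes over 51 s, if anything falls off the work surface, if the arm or the gripper's body presses on something with over 40 N, if the wrist force passes 120 N, or if a joint passes its speed limit or range.

## Working session

There is one attempt and no reset: what is moved stays moved. The work goes in short steps, Python scripts to look and compute and a tool call to move; the robot and the scene stay as the last step left them, time stands still between calls to the robot, and variables do not carry over. Pictures are saved under pics/ and viewed, and the job is handed in when it is done.

Besides the shell and the picture viewer there is one more tool, called after "Request:" in YAML: its name, and indented under it one key for each argument. step_arm: Moves the arm, as the interface text tells. Its arguments: {"type":"object","properties":{"moves":{"type":"array","items":{"type":"array","items":{"type":"number"}}}},"required":["moves"]}

```bash
mkdir -p pics; python3 - <<'E'
from workcell import env, viewer
import cv2
for n in("side","top"):
    im=viewer.camera(n); cv2.imwrite(f"pics/{n}0.png",im[:,:,::-1]); c=viewer.calibration(n); print(n,c)
print(env.get_obs(), env.tcp_to_grasp)
E
```

```text
side {'fx': 417.44678670372014, 'fy': 417.44678670372014, 'cx': 324.4029730812927, 'cy': 198.58625919618754, 'k1': -0.008169988276013104, 'cam_to_world': array([[-0.98947794, -0.11193886,  0.09166839,  0.43035089],
       [-0.14401424,  0.70111314, -0.6983554 ,  0.82946689],
       [ 0.01390319, -0.70420881, -0.70985678,  0.91025994],
       [ 0.        ,  0.        ,  0.        ,  1.        ]])}
top {'fx': 431.406837569324, 'fy': 431.406837569324, 'cx': 322.0803487341676, 'cy': 202.4601487354928, 'k1': 0.007860245361983993, 'cam_to_world': array([[ 0.02679711, -0.99047867,  0.13503302,  0.35528358],
       [-0.99961537, -0.02751613, -0.00346093, -0.00733948],
       [ 0.00714357, -0.13488834, -0.99083505,  1.3513299 ],
       [ 0.        ,  0.        ,  0.        ,  1.        ]])}
{'time_s': 0.1, 'joint_positions': array([ 6.32886885e+01,  7.50987352e+00,  8.53220811e+01, -7.10283331e-04,
        8.72606113e+01, -4.89246742e+00]), 'qd': array([ 0.04393807, -0.14064712, -0.11070814, -0.09352371,  0.09276799,
        0.08510488]), 'effort': array([ 9.68439526e-04, -5.61334097e+01, -4.93100452e+01,  7.70455878e-02,
        2.90578755e-02, -1.05971717e-04]), 'eef_pos': array([0.22288979, 0.55684938, 0.40381074]), 'orientation': array([[-9.28363816e-01,  3.71672051e-01, -7.15134537e-04],
       [ 3.71672718e-01,  9.28362694e-01, -1.44873553e-03],
       [ 1.25449719e-04, -1.61074964e-03, -9.99998695e-01]]), 'force': array([-0.34294225, -0.15857107, -0.72479771]), 'torque': array([0.01773195, 0.02782479, 0.02920733]), 'finger_gap': 0.9987663853327899} 0.1673
```

View pics/side0.png

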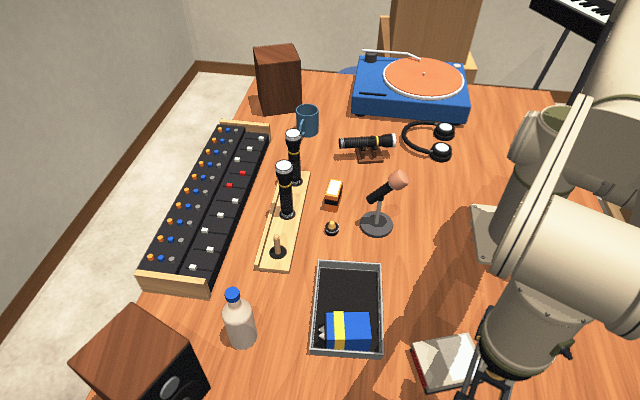

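View pics/top0.png

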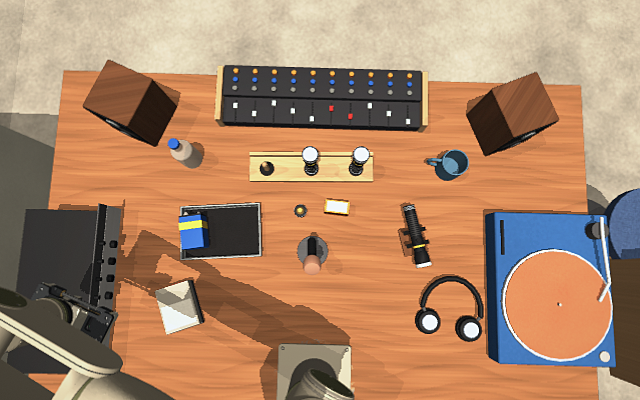

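```bash
cat > h.py <<'E'
import numpy as np, cv2
from workcell import env, viewer
def ray(n,u,v):
    c=viewer.calibration(n); d=np.array([(u-c['cx'])/c['fx'],(v-c['cy'])/c['fy']]); p=d.copy()
    for _ in range(10): p=d/(1+c['k1']*(p@p))
    T=c['cam_to_world']; return T[:3,3],T[:3,:3]@np.array([p[0],p[1],1])
def onz(n,u,v,z):
    o,d=ray(n,u,v); return o+d*(z-o[2])/d[2]
def tri(a,b):
    o1,d1=ray('side',*a);o2,d2=ray('top',*b)
    A=np.stack([d1,-d2],1); s=np.linalg.lstsq(A,o2-o1,rcond=None)[0]
    p,q=o1+s[0]*d1,o2+s[1]*d2; return (p+q)/2,np.linalg.norm(p-q)
def proj(n,P):
    c=viewer.calibration(n);T=c['cam_to_world'];q=T[:3,:3].T@(np.array(P)-T[:3,3]);s=q[:2]/q[2];s=s*(1+c['k1']*(s@s))
    return s*[c['fx'],c['fy']]+[c['cx'],c['cy']]
def crop(f,x0,y0,w,h,k,o):
    im=cv2.imread(f)[y0:y0+h,x0:x0+w]; cv2.imwrite(o,cv2.resize(im,None,fx=k,fy=k,interpolation=cv2.INTER_NEAREST))
E
python3 - <<'E'
from h import *
crop('pics/top0.png',370,190,80,90,6,'pics/c1.png')
crop('pics/top0.png',170,130,220,140,3.6,'pics/c2.png')
crop('pics/side0.png',320,120,90,50,8,'pics/c3.png')
crop('pics/side0.png',230,220,160,140,4,'pics/c4.png')
E
```

```text
(no output)
```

View pics/c1.png

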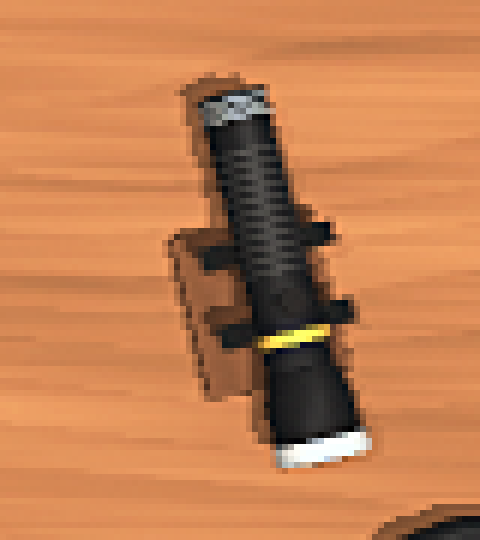

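View pics/c2.png

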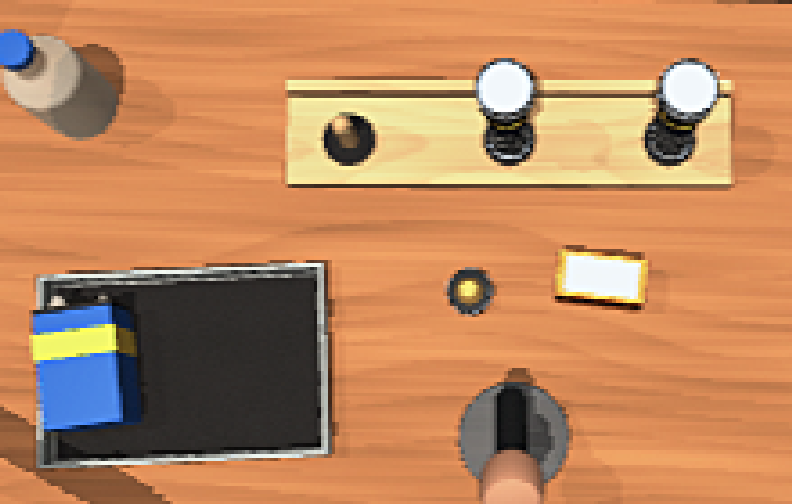

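View pics/c3.png

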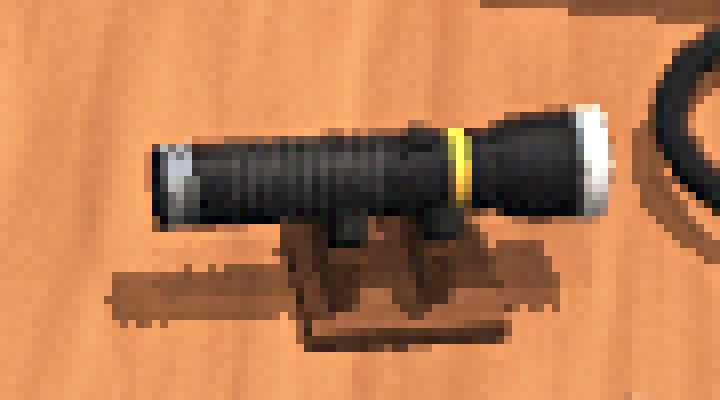

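View pics/c4.png

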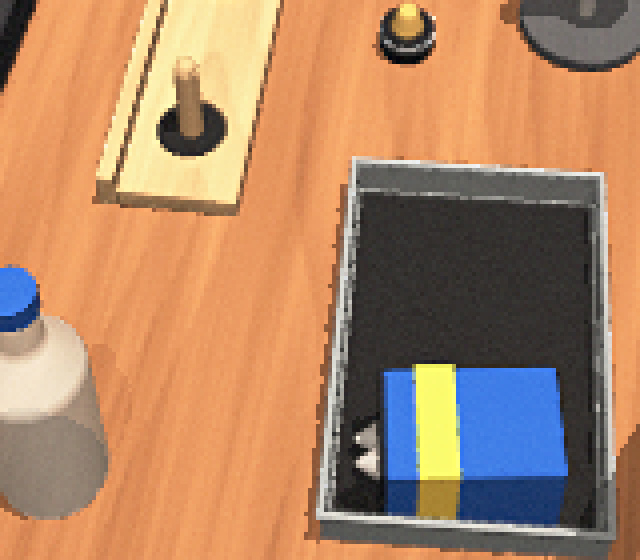

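```bash
python3 - <<'E'
from h import *
np.set_printoptions(precision=4,suppress=True)
t=lambda a,b:(370+a/6-.4,190+b/6-.4)
m=onz('top',*t(235,94),.063);hd=onz('top',*t(324,452),.063);r=onz('top',*t(293,337),.063)
print('torch',m,hd,r,np.linalg.norm(m-hd),np.degrees(np.arctan2(*(m-hd)[[1,0]])))
s=lambda a,b:(320+a/8-.4,120+b/8-.4)
print('side',onz('side',*s(160,187),.063),onz('side',*s(598,160),.063),onz('side',*s(459,167),.063))
# colour centroids
im=cv2.imread('pics/top0.png');hsv=cv2.cvtColor(im,cv2.COLOR_BGR2HSV)
T=lambda a,b:(170+a/3.6-.4,130+b/3.6-.4)
S=lambda a,b:(230+a/4-.4,220+b/4-.4)
print('post foot top',onz('top',*T(349,139),.019),'side',onz('side',*S(192,130),.019))
print('post tip top',onz('top',*T(344,122),.085),'side',onz('side',*S(187,66),.085), tri(S(187,62),T(344,122)))
for a in[(505,88),(688,88)]: print('head',onz('top',*T(*a),.204))
print('board z18',[onz('top',*T(*a),.018) for a in[(287,184),(731,184)]],[onz('top',*T(*a),.048) for a in[(287,82),(731,82)]])
print('tray top',[onz('top',*T(*a),.03) for a in[(37,277),(327,263),(330,455),(40,466)]])
print('tray side',[onz('side',*S(*a),.03) for a in[(353,160),(606,174),(612,530),(320,520)]])
print('batt', [onz('top',*T(*a),.066) for a in[(34,311),(116,308),(128,424),(44,432)]])
print('carton', [onz('top',*T(*a),.066) for a in[(562,250),(646,255),(640,304),(557,297)]])
print('mic foot',onz('top',*T(515,435),.01),'mic head',onz('top',*T(512,480),.2))
print('cap',onz('top',*T(470,291),.02),'bottle',onz('top',*T(15,50),.19),'mug',onz('top',455,165,.08))
E
```

```text
torch [ 0.5296 -0.2733  0.063 ] [ 0.3527 -0.3171  0.063 ] [ 0.4088 -0.302   0.063 ] 0.18221299970822402 13.911175492239154
side [ 0.5275 -0.2676  0.063 ] [ 0.349  -0.3155  0.063 ] [ 0.4062 -0.3012  0.063 ]
post foot top [0.6408 0.1657 0.019 ] side [0.6397 0.171  0.019 ]
post tip top [0.6409 0.1619 0.085 ] side [0.6386 0.1704 0.085 ] (array([0.6415, 0.1626, 0.0794]), np.float64(0.001356339866421385))
head [0.6438 0.0255 0.204 ]
head [ 0.6478 -0.1131  0.204 ]
board z18 [array([0.5995, 0.2179, 0.018 ]), array([ 0.6104, -0.1691,  0.018 ])] [array([0.6829, 0.2173, 0.048 ]), array([ 0.6939, -0.1644,  0.048 ])]
tray top [array([0.5105, 0.4251, 0.03  ]), array([0.5295, 0.1783, 0.03  ]), array([0.3663, 0.1682, 0.03  ]), array([0.3507, 0.4112, 0.03  ])]
tray side [array([0.5287, 0.1868, 0.03  ]), array([0.3656, 0.1726, 0.03  ]), array([0.3506, 0.4105, 0.03  ]), array([0.509 , 0.4289, 0.03  ])]
batt [array([0.4779, 0.4138, 0.066 ]), array([0.4822, 0.3462, 0.066 ]), array([0.3868, 0.3302, 0.066 ]), array([0.3785, 0.3985, 0.066 ])]
carton [array([ 0.5411, -0.0225,  0.066 ]), array([ 0.5389, -0.0928,  0.066 ]), array([ 0.4975, -0.0886,  0.066 ]), array([ 0.5015, -0.0193,  0.066 ])]
mic foot [0.3877 0.0131 0.01  ] mic head [0.3502 0.0114 0.2   ]
cap [0.5098 0.0554 0.02  ] bottle [0.6663 0.402  0.19  ] mug [ 0.6536 -0.4092  0.08  ]
```

Request:
step_arm:
  moves:
    - [-3.0,-2.2,-1.2,0,0,0,0]
    - [-3.0,-2.2,-1.2,0,0,0,0]
    - [-3.0,-2.2,-1.2,0,0,0,0]
    - [-3.0,-2.2,-1.2,0,0,0,0]
    - [-3.0,-2.2,-1.2,0,0,0,0]

```text
time_s: 0.52
eef_pos: [0.3217, 0.3976, 0.4647]
orientation: [[-0.929, 0.371, -0.001], [0.371, 0.929, -0.001], [0.0, -0.001, -1.0]]
force: [0.3, 0.3, 1.3]
finger_gap: 0.998
```

```bash
cat >> h.py <<'E'
from scipy.spatial.transform import Rotation as Ro
from scipy.linalg import logm
import json
def log():
    o=env.get_obs()
    with open('log.jsonl','a') as f: f.write(json.dumps([o['time_s'],list(o['joint_positions']),list(o['eef_pos']),np.array(o['orientation']).tolist()])+'\n')
    return o
def screw(R0,p0,R1,p1):
    A=np.eye(4);A[:3,:3]=R0.T@R1;A[:3,3]=R0.T@(p1-p0)
    L=np.real(logm(A)); w=np.array([L[2,1],L[0,2],L[1,0]]); v=L[:3,3]
    return v,w
def rows(R1,p1,R0=None,p0=None,vmax=.038,wmax=.118):
    if R0 is None:
        o=env.get_obs();R0=np.array(o['orientation']);p0=np.array(o['eef_pos'])
    v,w=screw(R0,p0,R1,p1); n=max(1,int(np.ceil(max(np.linalg.norm(v)/vmax,np.linalg.norm(w)/wmax))))
    print(n,'rows of',np.round(v*100/n,2),np.round(w/n,4))
def ang(a): a=np.radians(a); return np.array([np.cos(a),np.sin(a),0])
Z=np.array([0,0,1.])
def Rg(u_az,a):   # torch level along u_az, tool leaning a from axis
    a=np.radians(a);u=ang(u_az);z=np.cos(a)*u-np.sin(a)*Z;x=np.sin(a)*u+np.cos(a)*Z
    return np.stack([x,np.cross(z,x),z],1)
def Rd(w_az,a):   # torch mouth down
    a=np.radians(a);w=ang(w_az);z=-np.cos(a)*Z+np.sin(a)*w;x=-np.sin(a)*Z-np.cos(a)*w
    return np.stack([x,np.cross(z,x),z],1)
E
python3 - <<'E'
from h import *
o=log();print(o['eef_pos'],o['joint_positions'])
rows(Rg(14.2,55),np.array([.36,-.2,.40]))
print(Rg(14.2,55))
E
```

```text
[0.32170302 0.39762637 0.46472725] [ 4.52815483e+01 -7.32248431e+00  9.38641884e+01 -4.25007752e-03
  9.35075527e+01 -2.29367959e+01]
22 rows of [-3.53  0.36 -0.74] [-0.0346  0.0113  0.1097]
[[ 0.79412314  0.24530739  0.55605101]
 [ 0.20094405 -0.96944535  0.14070254]
 [ 0.57357644  0.         -0.81915204]]
```

```bash
cat >> h.py <<'E'
from scipy.linalg import expm
def sim(rws,R=None,p=None,every=1):
    if R is None:
        o=env.get_obs();R=np.array(o['orientation']);p=np.array(o['eef_pos'])
    out=[]
    for i,r in enumerate(rws):
        p=p+R@(np.array(r[:3])/100);R=R@Ro.from_rotvec(r[3:6]).as_matrix()
        if i%every==every-1: print(i+1,np.round(p,3),'tip',np.round(p+R[:,2]*.186,3))
    return R,p
E
python3 - <<'E'
from h import *
sim([[-3.53,.36,-.74,-.0346,.0113,.1097]]*22,every=3)
E
```

```text
3 [0.42  0.357 0.486] tip [0.424 0.376 0.301]
6 [0.499 0.284 0.501] tip [0.514 0.321 0.319]
9 [0.55  0.189 0.508] tip [0.58  0.238 0.331]
12 [0.567 0.082 0.504] tip [0.616 0.137 0.333]
15 [ 0.55  -0.023  0.488] tip [0.618 0.03  0.323]
18 [ 0.499 -0.115  0.461] tip [ 0.585 -0.07   0.302]
21 [ 0.423 -0.183  0.425] tip [ 0.523 -0.151  0.271]
```

Request:
step_arm:
  moves:
    - [-3.5,0.4,-0.8,-0.035,0.011,0.11,0]
    - [-3.5,0.4,-0.8,-0.035,0.011,0.11,0]
    - [-3.5,0.4,-0.8,-0.035,0.011,0.11,0]
    - [-3.5,0.4,-0.8,-0.035,0.011,0.11,0]
    - [-3.5,0.4,-0.8,-0.035,0.011,0.11,0]

```text
time_s: 0.93
eef_pos: [0.4759, 0.3141, 0.5]
orientation: [[-0.595, 0.801, 0.063], [0.798, 0.579, 0.17], [0.1, 0.151, -0.983]]
force: [0.5, 0.7, 0.1]
finger_gap: 1.0
```

```bash
python3 -c "
from h import *
o=log();print(o['joint_positions'])"
```

```text
[ 25.83586268  -2.57394244  86.08151807   7.24262749  88.92757774
 -10.09830319]
```

Request:
step_arm:
  moves:
    - [-3.5,0.4,-0.8,-0.035,0.011,0.11,0]
    - [-3.5,0.4,-0.8,-0.035,0.011,0.11,0]
    - [-3.5,0.4,-0.8,-0.035,0.011,0.11,0]
    - [-3.5,0.4,-0.8,-0.035,0.011,0.11,0]
    - [-3.5,0.4,-0.8,-0.035,0.011,0.11,0]

```text
time_s: 1.35
eef_pos: [0.5602, 0.1573, 0.5143]
orientation: [[-0.1, 0.974, 0.203], [0.96, 0.041, 0.276], [0.261, 0.222, -0.939]]
force: [0.8, 0.4, -0.4]
finger_gap: 1.002
```

```bash
python3 -c "
from h import *
o=log();print(o['joint_positions'])"
```

```text
[ 5.81257392 -4.28062833 87.11851199 14.80628366 83.62821857  1.76464864]
```

Request:
step_arm:
  moves:
    - [-3.5,0.4,-0.8,-0.035,0.011,0.11,0]
    - [-3.5,0.4,-0.8,-0.035,0.011,0.11,0]
    - [-3.5,0.4,-0.8,-0.035,0.011,0.11,0]
    - [-3.5,0.4,-0.8,-0.035,0.011,0.11,0]
    - [-3.5,0.4,-0.8,-0.035,0.011,0.11,0]

```text
time_s: 1.77
eef_pos: [0.5497, -0.0201, 0.4977]
orientation: [[0.397, 0.838, 0.375], [0.811, -0.511, 0.284], [0.429, 0.191, -0.883]]
force: [0.6, -0.8, 0.6]
finger_gap: 1.003
```

```bash
python3 -c "
from h import *
o=log();print(o['joint_positions'])
rows(Rg(14.2,55),np.array([.36,-.2,.40]))"
```

```text
[-14.9195981  -11.83705039  96.79350523  22.28004568  77.85290423
  12.50959249]
8 rows of [-3.51  0.29 -0.65] [-0.0293  0.0094  0.0948]
```

```bash
python3 - <<'E'
from h import *
from scipy.optimize import least_squares
R=Rg(14.2,55);g=np.array([.475,-.284,.063])
print('G',g-.1673*R[:,2]); pre=g-(.1673+.09)*R[:,2]; print('pre',pre)
rows(R,pre)
D=[json.loads(l) for l in open('log.jsonl')]
Ry=lambda t:Ro.from_euler('y',t,degrees=True).as_matrix();Rz=lambda t:Ro.from_euler('z',t,degrees=True).as_matrix()
def fk(q,k):
    a1,d1,e,L2,x3,L3,d6=k
    A=Rz(q[0]); p=A@[a1,e,d1]; A=A@Ry(q[1]); p=p+A@[0,0,L2]; A=A@Ry(q[2]); p=p+A@[x3,0,L3]; A=A@Rz(q[3])@Ry(q[4]); p=p+A@[0,0,d6]; A=A@Rz(q[5]); return A,p
o=env.get_obs()
f=lambda k:np.concatenate([fk(d[1],k)[1]-d[2] for d in D])
s=least_squares(f,[0,.3,.05,.4,0,.4,.1]);print(s.x,abs(s.fun).max())
A,_=fk(D[-1][1],s.x);print(A.T@np.array(D[-1][3]))
json.dump(list(s.x),open('k.json','w'))
E
```

```text
G [ 0.38197267 -0.30753953  0.20004414]
pre [ 0.33192808 -0.32020276  0.27376782]
12 rows of [-3.62  0.76  0.1 ] [-0.0195  0.0063  0.0632]
[-4.21528262e-09  3.18100018e-01  5.12000010e-02  3.69099995e-01
  6.16000165e-02  5.53400003e-01  1.91356996e-01] 9.97438354133351e-10
[[ 1.31946230e-16 -1.00000000e+00  3.80116360e-17]
 [ 1.00000000e+00  4.82600915e-17  1.46189185e-16]
 [-3.26017741e-16  7.29947668e-17  1.00000000e+00]]
```

```bash
cat >> h.py <<'E'
from scipy.optimize import least_squares
K=json.load(open('k.json'))
Ry=lambda t:Ro.from_euler('y',t,degrees=True).as_matrix();Rz=lambda t:Ro.from_euler('z',t,degrees=True).as_matrix()
def fk(q,k=K,full=False):
    a1,d1,e,L2,x3,L3,d6=k
    A=Rz(q[0]); p=A@[a1,e,d1]; A=A@Ry(q[1]); p=p+A@[0,0,L2]; el=p; A=A@Ry(q[2]); p=p+A@[x3,0,L3]; wc=p; A=A@Rz(q[3])@Ry(q[4]); p=p+A@[0,0,d6]; A=A@Rz(q[5]+90)
    return (A,p,el,wc) if full else (A,p)
LO=np.array([-169.43,-51.17,1.28,-76.62,0,-152.29]);HI=np.array([169.43,129.36,143.12,256.62,156.53,152.29])
def ik(R,p,seeds=None):
    best=None
    for s in (seeds or [[30,0,100,0,60,-90],[0,-20,110,30,60,0],[30,0,90,-40,60,-60],[30,-20,130,40,60,-90],[20,-20,130,0,90,60]]):
        def f(q):
            A,x=fk(q); return np.concatenate([(x-p)*10,Ro.from_matrix(A.T@R).as_rotvec()])
        r=least_squares(f,np.clip(s,LO+1,HI-1),bounds=(LO,HI),x_scale=50)
        if best is None or r.cost<best[0]-1e-9: best=(r.cost,r.x)
    return best
E
python3 - <<'E'
from h import *
R=Rg(14.2,55)
np.set_printoptions(precision=3,suppress=True)
for nm,R,g in [('grasp',Rg(14.2,55),[.475,-.284,.063])]+[(f'tray{w},{a}',Rd(w,a),[.455,.245,.055+z]) for w in(10,30,50,70) for a in(50,60) for z in (.005,.12)]+[(f'post{w}',Rd(w,55),[.64,.166,.073+z]) for w in(0,15,30) for z in (0,.15)]:
    c,q=ik(R,np.array(g)-.1673*R[:,2]); print(nm,'%.2g'%c,q,'wc',fk(q,full=True)[3])
E
```

```text
grasp 7.6e-29 [-57.3    -2.826 122.814  41.329  55.454  -4.286] wc [ 0.276 -0.334  0.357]
tray10,50 0.02 [ 39.721 -18.457 143.12  -58.695  32.69  -11.863] wc [0.201 0.233 0.303]
tray10,50 0.0068 [ 37.461 -40.647 143.12  -34.686  42.411 -42.254] wc [0.196 0.215 0.418]
tray10,60 0.051 [ 45.909 -10.869 143.12  -76.62   39.961  12.817] wc [0.171 0.25  0.263]
tray10,60 0.049 [ 45.519 -33.252 143.12  -55.61   48.095 -16.641] wc [0.172 0.248 0.381]
tray30,50 0.07 [  16.02   -23.766  143.12    18.105   31.354 -117.941] wc [0.277 0.133 0.331]
tray30,50 0.031 [  15.763  -44.786  143.12    13.209   45.941 -110.768] wc [0.254 0.125 0.439]
tray30,60 0.18 [   9.265  -17.876  143.12    40.942   34.668 -147.052] wc [0.291 0.099 0.3  ]
tray30,60 0.13 [  14.418  -42.051  143.12    15.581   47.569 -114.432] wc [0.262 0.12  0.425]
tray50,50 0.026 [ -7.907 -12.281 143.12   73.582  52.888 152.29 ] wc [0.304 0.009 0.27 ]
tray50,50 0.0097 [   0.251  -41.668  143.12    39.233   52.812 -152.29 ] wc [0.285 0.052 0.424]
tray50,60 0.025 [-12.454  -5.918 143.12   77.812  58.56  146.672] wc [ 0.297 -0.013  0.237]

[... 309 characters left out ...]
608 134.521  71.08   65.963 138.001] wc [ 0.349 -0.047  0.239]
tray70,60 0.0017 [-16.627 -16.404 135.753  66.464  74.073 152.29 ] wc [ 0.348 -0.051  0.347]
post0 0.0045 [ 17.345  -0.727 129.22  -76.62   13.278  -2.324] wc [0.357 0.165 0.295]
post0 2.8e-26 [ 17.954 -19.498 128.373 -40.984  22.644 -40.748] wc [0.346 0.166 0.429]
post15 0.0054 [   7.942   -3.123  131.634   58.131    3.084 -152.29 ] wc [0.364 0.102 0.294]
post15 1.6e-24 [   6.163  -22.885  130.867   23.055   18.745 -117.047] wc [0.356 0.09  0.429]
post30 0.034 [   0.655   -1.988  127.903   46.078   18.144 -152.29 ] wc [0.399 0.056 0.312]
post30 0.0022 [  -3.412  -19.428  127.37    47.367   33.592 -152.29 ] wc [0.387 0.028 0.437]
```

Request:
step_arm:
  moves:
    - [-3.6,0.8,0.1,-0.02,0.006,0.063,0]
    - [-3.6,0.8,0.1,-0.02,0.006,0.063,0]
    - [-3.6,0.8,0.1,-0.02,0.006,0.063,0]
    - [-3.6,0.8,0.1,-0.02,0.006,0.063,0]
    - [-3.6,0.8,0.1,-0.02,0.006,0.063,0]

```text
time_s: 2.18
eef_pos: [0.4941, -0.1755, 0.4169]
orientation: [[0.617, 0.636, 0.464], [0.603, -0.761, 0.241], [0.506, 0.131, -0.852]]
force: [-0.2, -0.8, 0.6]
finger_gap: 0.995
```

Request:
step_arm:
  moves:
    - [-3.6,0.8,0.1,-0.02,0.006,0.063,0]
    - [-3.6,0.8,0.1,-0.02,0.006,0.063,0]
    - [-3.6,0.8,0.1,-0.02,0.006,0.063,0]
    - [-3.6,0.8,0.1,-0.02,0.006,0.063,0]
    - [-3.6,0.8,0.1,-0.02,0.006,0.063,0]

```text
time_s: 2.6
eef_pos: [0.3953, -0.2972, 0.3213]
orientation: [[0.761, 0.366, 0.536], [0.328, -0.929, 0.17], [0.56, 0.046, -0.827]]
force: [-0.5, -0.0, -0.3]
finger_gap: 0.999
```

```bash
python3 - <<'E'
from h import *
R=Rg(14.2,55);g=np.array([.475,-.284,.063])
rows(R,g-(.1673+.09)*R[:,2])
cv2.imwrite('pics/t1.png',viewer.camera('top')[:,:,::-1]);cv2.imwrite('pics/s1.png',viewer.camera('side')[:,:,::-1])
E
```

```text
3 rows of [-2.75  0.04  0.03] [-0.0114  0.0043  0.0439]
```

View pics/s1.png

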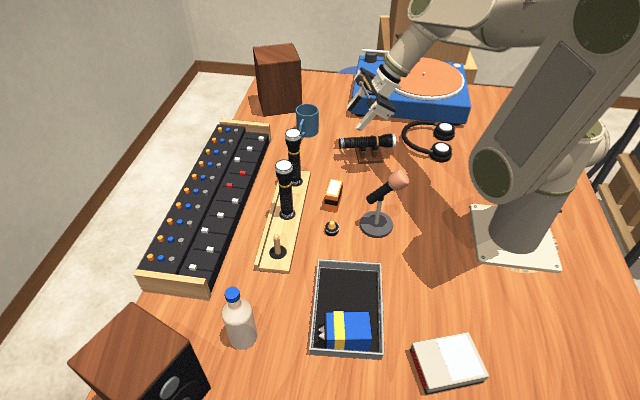

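View pics/t1.png

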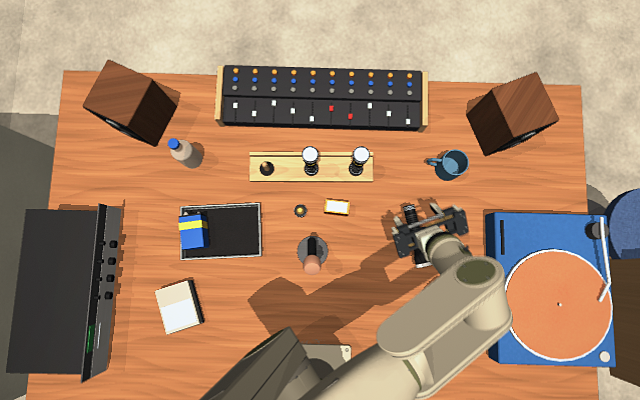

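```bash
cat >> h.py <<'E'
def aik(R,p):
    _,d1,e,L2,x3,L3,d6=K
    wc=p-d6*R[:,2]; r=np.hypot(wc[0],wc[1]); q1=np.degrees(np.arctan2(wc[1],wc[0])-np.arcsin(e/r)); rr=np.sqrt(r*r-e*e); h=wc[2]-d1
    F=np.hypot(x3,L3); off=np.degrees(np.arctan2(x3,L3))
    c=(rr*rr+h*h-L2*L2-F*F)/(2*L2*F)
    if abs(c)>1: return None
    t=np.arccos(c); q3=np.degrees(t)-off  # forearm angle from upper arm
    q2=np.degrees(np.arctan2(rr,h)-np.arctan2(F*np.sin(t),L2+F*np.cos(t)))
    A=Rz(q1)@Ry(q2+q3); M=A.T@R
    q5=np.degrees(np.arccos(np.clip(M[2,2],-1,1))); q4=np.degrees(np.arctan2(M[1,2],M[0,2])); q6=np.degrees(np.arctan2(M[2,1],-M[2,0]))-90
    q6=(q6+180)%360-180
    if q4<-76.62:q4+=360
    return np.array([q1,q2,q3,q4,q5,q6])
def marg(q): return np.minimum(q-LO,HI-q) 
E
python3 - <<'E'
from h import *
np.set_printoptions(precision=0,suppress=True)
o=env.get_obs();print(aik(np.array(o['orientation']),o['eef_pos'])-o['joint_positions'])
for nm,c,zs in(('tray',[.455,.245],(.058,.16,.25)),('tray2',[.485,.245],(.058,.16,.25)),('post',[.64,.166],(.073,.16,.25))):
  for a in(40,50,60,70,80,90):
    for w in range(-180,180,15):
      qs=[aik(Rd(w,a),np.array(c+[z])-.1673*Rd(w,a)[:,2]) for z in zs]
      if any(q is None for q in qs): continue
      m=min(marg(q).min() for q in qs)
      if m>3: print(nm,a,w,'m%.0f'%m,qs[0],qs[-1])
E
```

```text
[ 0.  0. -0. -0. -0.  0.]
tray 40 -180 m34 [ 16.  40.  72.  10. 106. 105.] [ 16.  29.  66.  12. 123. 109.]
tray 40 -165 m31 [ 20.  42.  69.   4. 109.  95.] [ 20.  32.  63.   4. 125.  96.]
tray 40 -150 m31 [ 25.  43.  68.  -3. 109.  85.] [ 25.  33.  62.  -4. 125.  84.]
tray 40 -135 m33 [ 29.  42.  70. -10. 107.  75.] [ 29.  31.  63. -12. 124.  71.]
tray 40 -120 m37 [ 34.  39.  73. -17. 104.  65.] [ 34.  29.  67. -19. 120.  60.]
tray 40 -105 m42 [ 38.  36.  79. -23.  99.  56.] [ 38.  24.  73. -25. 115.  49.]
tray 40 -90 m46 [ 42.  31.  86. -29.  92.  48.] [ 42.  19.  80. -30. 108.  39.]
tray 40 -75 m42 [ 45.  25.  94. -34.  85.  40.] [ 45.  12.  88. -35. 101.  30.]
tray 40 -60 m38 [ 47.  18. 103. -39.  77.  33.] [ 47.   4.  97. -38.  93.  20.]
tray 40 -45 m31 [ 49.  10. 112. -44.  68.  25.] [ 49.  -5. 106. -40.  84.   9.]
tray 40 -30 m21 [ 48.   1. 122. -48.  58.  15.] [ 48. -15. 115. -41.  75.  -3.]
tray 40 -15 m12 [ 45.  -8. 131. -50.  47.   2.] [ 45. -26. 123. -38.  66. -20.]
tray 40 0 m4 [ 39. -18. 139. -45.  35. -19.] [ 39. -37. 130. -28.  57. -42.]
tray 40 135 m12 [  3.  26.  92.
[... 17182 characters left out ...]
80 75 m5 [-23.  43.  95.  78.  88. 131.] [-23.  22. 100.  77.  91. 147.]
post 80 90 m4 [-21.  52.  80.  69.  98. 135.] [-21.  34.  84.  71. 103. 148.]
post 90 -15 m14 [ 34.  39. 119. 231.  75.  72.] [ 34.   6. 129. 238.  62.  53.]
post 90 0 m4 [ 22.  35. 127. 202.  74.  83.] [ 22.  -4. 139. 209.  49.  70.]
post 90 30 m5 [-11.  36. 127. 137.  77. 102.] [-11.  -3. 138. 129.  58. 123.]
post 90 45 m15 [-20.  39. 118. 113.  80. 111.] [-20.   7. 128. 108.  73. 132.]
post 90 60 m15 [-24.  44. 106.  96.  87. 120.] [-24.  18. 115.  94.  85. 137.]
post 90 75 m11 [-23.  51.  92.  83.  95. 127.] [-23.  29. 100.  85.  97. 141.]
post 90 90 m7 [-21.  59.  76.  75. 105. 133.] [-21.  40.  83.  78. 108. 145.]
```

```bash
python3 - <<'E'
from h import *
np.set_printoptions(precision=2,suppress=True)
R=Rg(14.2,50);g=np.array([.475,-.284,.063])
pre=g-(.1673+.09)*R[:,2]
print(aik(R,g-.1673*R[:,2]),pre)
rows(R,pre)
# recheck torch mouth in current views
crop('pics/t1.png',380,190,80,60,8,'pics/c5.png')
E
```

```text
[-60.5   -2.09 124.58  48.16  56.32 -12.12] [ 0.31 -0.32  0.26]
3 rows of [-3.37  0.02 -0.13] [-0.01  0.03  0.04]
```

View pics/c5.png

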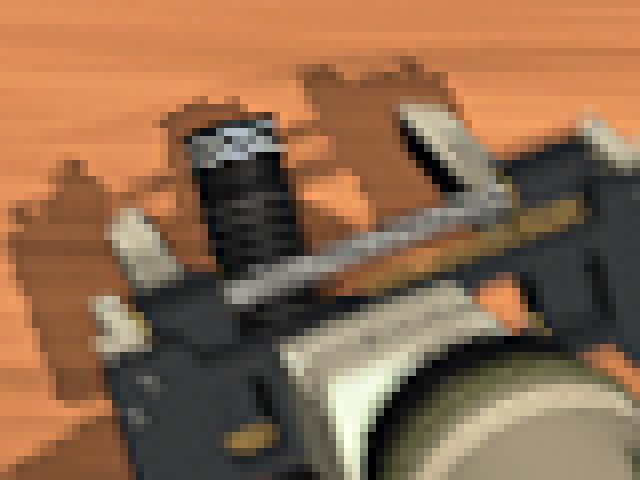

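Request:
step_arm:
  moves:
    - [-3.37,0,-0.13,-0.01,0.03,0.04,0]
    - [-3.37,0,-0.13,-0.01,0.03,0.04,0]
    - [-3.37,0,-0.13,-0.01,0.03,0.04,0]
    - [0,0,0,0,0,0,0]

```text
time_s: 3.03
eef_pos: [0.3146, -0.3255, 0.2623]
orientation: [[0.748, 0.258, 0.611], [0.195, -0.966, 0.169], [0.634, -0.007, -0.773]]
force: [-0.3, 0.3, -1.1]
finger_gap: 0.999
```

```bash
python3 - <<'E'
from h import *
np.set_printoptions(precision=3,suppress=True)
R=Rg(14.2,50);g=np.array([.475,-.284,.063])
pre=g-(.1673+.09)*R[:,2]
rows(R,pre)
rows(R,g-.1673*R[:,2])
cv2.imwrite('pics/t2.png',viewer.camera('top')[:,:,::-1]);cv2.imwrite('pics/s2.png',viewer.camera('side')[:,:,::-1])
crop('pics/t2.png',370,180,110,80,6,'pics/c5.png')
crop('pics/s2.png',310,70,110,100,6,'pics/c6.png')
E
```

```text
1 rows of [-0.12 -0.09  0.19] [-0.014  0.012  0.006]
3 rows of [-0.02 -0.01  3.06] [-0.005  0.004  0.002]
```

View pics/c5.png

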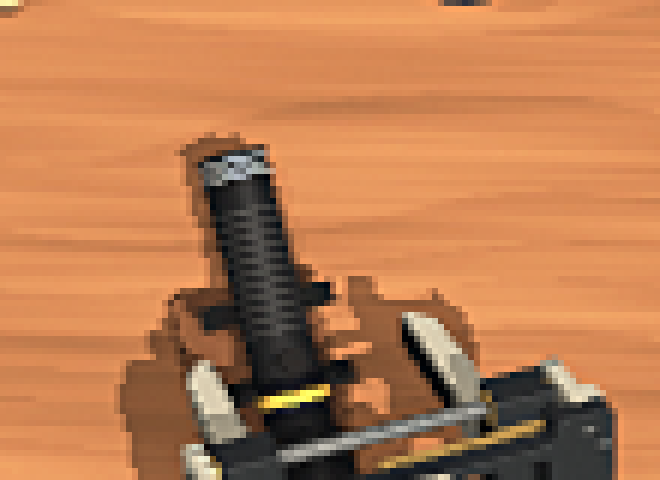

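View pics/c6.png

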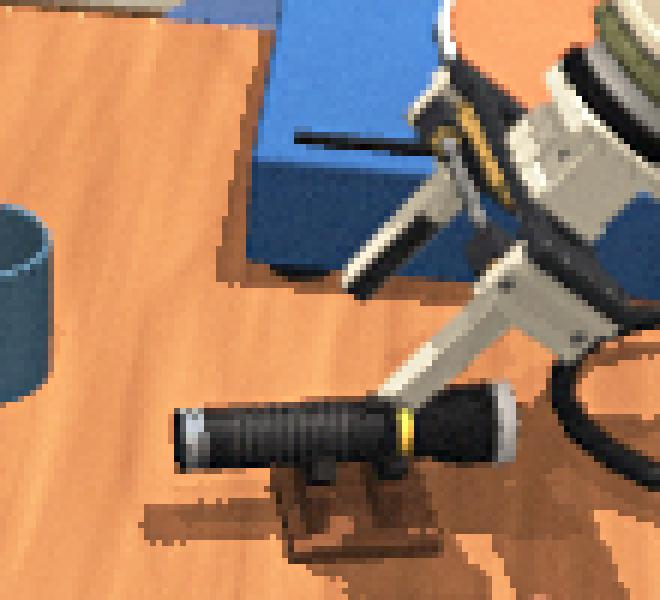

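```bash
python3 - <<'E'
from h import *
np.set_printoptions(precision=4,suppress=True)
t=lambda a,b:(370+a/6-.4,180+b/6-.4)
u=ang(14.2);n=np.array([-u[1],u[0],0]);g=np.array([.475,-.284,.063])
for a in[(235,155),(242,190),(255,250),(272,310),(296,398)]:
    p=onz('top',*t(*a),.063); print(p,'along',(p-g)@u,'lat',(p-g)@n)
s=lambda a,b:(310+a/6-.4,70+b/6-.4)
for a in[(177,441),(408,430),(507,423)]:
    p=onz('side',*s(*a),.063); print('side',p,'along',(p-g)@u,'lat',(p-g)@n)
E
```

```text
[ 0.5291 -0.2733  0.063 ] along 0.05504514557822987 lat -0.0028997751369758944
[ 0.5115 -0.2768  0.063 ] along 0.0371157100224106 lat -0.001978978497730775
[ 0.4814 -0.2833  0.063 ] along 0.006423192534438462 lat -0.0008948239022019745
[ 0.4517 -0.2917  0.063 ] along -0.024512404913307115 lat -0.0017621881115314946
[ 0.4083 -0.3035  0.063 ] along -0.0694320002624712 lat -0.0025682493186134983
side [ 0.529  -0.2667  0.063 ] along 0.05661676485070207 lat 0.0035381553984181226
side [ 0.4039 -0.2972  0.063 ] along -0.07217785473052707 lat 0.00459723070685796
side [ 0.3498 -0.3126  0.063 ] along -0.12842595576778124 lat 0.0029983272718952167
```

Request:
step_arm:
  moves:
    - [0,0,3.0,-0.005,0.004,0.002,0]
    - [0,0,3.0,-0.005,0.004,0.002,0]
    - [0,0,2.0,-0.005,0.004,0.002,0]
    - [0,0,1.1,0,0,0,0]
    - [0,0,0,0,0,0,0]

```text
time_s: 3.55
eef_pos: [0.376, -0.3096, 0.1955]
orientation: [[0.74, 0.252, 0.624], [0.197, -0.968, 0.158], [0.643, 0.006, -0.765]]
force: [0.5, 1.1, 0.3]
finger_gap: 1.0
```

```bash
python3 - <<'E'
from h import *
R=Rg(14.2,50);g=np.array([.475,-.284,.063])
rows(R,g-.1673*R[:,2])
cv2.imwrite('pics/s3.png',viewer.camera('side')[:,:,::-1])
crop('pics/s3.png',310,80,110,90,6,'pics/c6.png')
E
```

```text
1 rows of [-0.69 -0.05 -0.01] [-0.0004 -0.0009  0.0093]
```

View pics/c6.png

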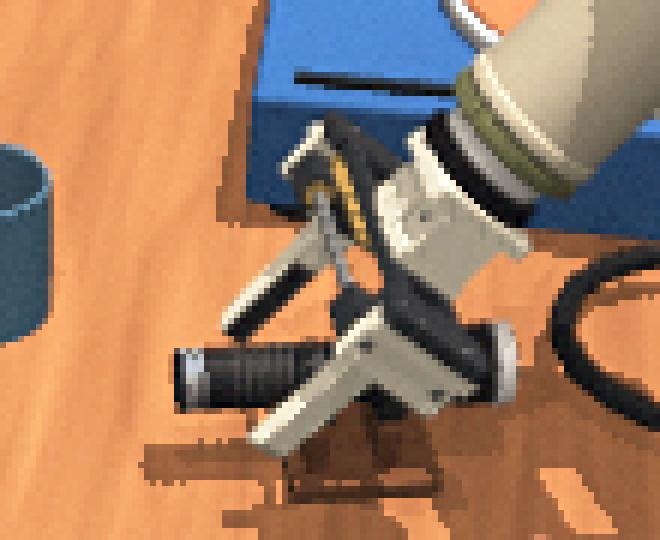

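Request:
step_arm:
  moves:
    - [-0.7,0,0,0,0,0.009,0]
    - [0,0,0,0,0,0,255]
    - [0,0,0,0,0,0,255]
    - [0,0,0,0,0,0,255]
    - [0,0,0,0,0,0,255]

```text
time_s: 4.02
eef_pos: [0.3687, -0.3132, 0.1924]
orientation: [[0.742, 0.241, 0.626], [0.186, -0.971, 0.153], [0.644, 0.002, -0.765]]
force: [-0.1, -0.8, 0.4]
finger_gap: 0.763
```

Request:
step_arm:
  moves:
    - [0,0,0,0,0,0,255]
    - [0,0,0,0,0,0,255]
    - [0,0,0,0,0,0,255]
    - [0,0,0,0,0,0,255]
    - [0,0,0,0,0,0,255]

```text
time_s: 4.43
eef_pos: [0.3689, -0.3124, 0.1917]
orientation: [[0.742, 0.242, 0.625], [0.186, -0.97, 0.156], [0.644, 0.0, -0.765]]
force: [-0.5, 14.9, 6.0]
finger_gap: 0.403
```

Request:
step_arm:
  moves:
    - [0,0,0,0,0,0,255]
    - [0,0,0,0,0,0,255]
    - [0,0,0,0,0,0,255]

```text
time_s: 4.68
eef_pos: [0.3688, -0.3109, 0.1913]
orientation: [[0.742, 0.245, 0.624], [0.185, -0.97, 0.16], [0.644, -0.003, -0.765]]
force: [-5.3, 9.5, 8.3]
finger_gap: 0.36
```

Request:
step_arm:
  moves:
    - [0.64,0,-0.77,0,0,0,255]
    - [0.64,0,-0.77,0,0,0,255]
    - [0.64,0,-0.77,0,0,0,255]
    - [0,0,0,0,0,0,255]

```text
time_s: 5.02
eef_pos: [0.3692, -0.3138, 0.2246]
orientation: [[0.741, 0.241, 0.627], [0.188, -0.971, 0.151], [0.645, 0.005, -0.764]]
force: [-0.4, 0.2, -2.5]
finger_gap: 0.353
```

```bash
python3 - <<'E'
from h import *
cv2.imwrite('pics/s4.png',viewer.camera('side')[:,:,::-1])
crop('pics/s4.png',310,80,110,90,6,'pics/c6.png')
E
```

```text
(no output)
```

View pics/c6.png

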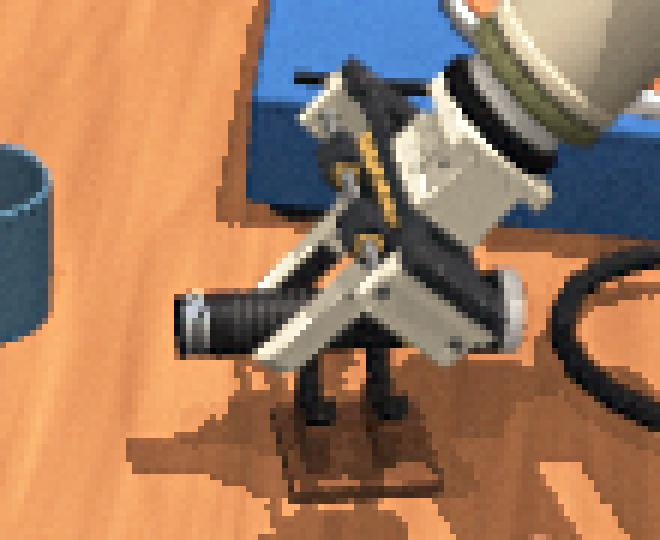

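```bash
cat >> h.py <<'E'
GL=.1673
def tt():  # torch axis in tool frame
    return np.array(json.load(open('tt.json')))
def Rdown(w,a=50):
    R=Rd(w,a); v=R@tt(); c=np.cross(v,-Z); s=np.linalg.norm(c)
    return Ro.from_rotvec(c/s*np.arcsin(s)).as_matrix()@R
def path(rws,R=None,p=None,m=.055,every=1):
    if R is None:
        o=env.get_obs();R=np.array(o['orientation']);p=np.array(o['eef_pos'])
    qp=None;t=tt()
    for i,r in enumerate(rws):
        p=p+R@(np.array(r[:3])/100);R=R@Ro.from_rotvec(r[3:6]).as_matrix();q=aik(R,p)
        g=p+R[:,2]*GL;M=g+R@t*m;H=M-R@t*.186
        if i%every==every-1: print(i+1,'grip',np.round(g,3),'mouth',np.round(M,3),'head',np.round(H,3),'q',None if q is None else np.round(q), 'mg',None if q is None else round(marg(q).min()),'dq',0 if (qp is None or q is None) else np.round(abs(q-qp).max(),1))
        qp=q
    return R,p
E
python3 - <<'E'
from h import *
o=env.get_obs();R0=np.array(o['orientation']);p0=np.array(o['eef_pos'])
t=R0.T@ang(14.1);json.dump(list(t),open('tt.json','w'));print(t, p0+R0[:,2]*GL)
p1=p0+[0.03,0.02,.29]
rows(R0,p1)
for w in(-60,-75):
  R2=Rdown(w);p2=np.array([.46,.235,.40])-GL*R2[:,2]
  v,wv=screw(R0,p1,R2,p2);n=26;print(w,v*100/n,wv/n)
  path([list(v*100/n)+list(wv/n)]*n,R0,p1,every=2)
E
```

```text
[ 0.76465841 -0.00244178  0.64443119] [ 0.47379198 -0.28823458  0.09576449]
8 rows of [ 2.66 -0.13 -2.5 ] [ 0. -0. -0.]
-60 [ 2.78525629 -1.03590975 -0.53487307] [-0.00644716 -0.04066036 -0.0764763 ]
2 grip [ 0.524 -0.243  0.42 ] mouth [ 0.575 -0.224  0.415] head [ 0.401 -0.288  0.432] q [-49. -21.  99.  31.  83.  20.] mg 31 dq 3.8
4 grip [ 0.542 -0.211  0.45 ] mouth [ 0.591 -0.188  0.44 ] head [ 0.426 -0.267  0.474] q [-40. -20.  94.  23.  84.  21.] mg 32 dq 4.2
6 grip [ 0.558 -0.175  0.475] mouth [ 0.604 -0.148  0.459] head [ 0.45  -0.238  0.512] q [-32. -18.  89.  15.  86.  22.] mg 33 dq 4.5
8 grip [ 0.571 -0.133  0.494] mouth [ 0.613 -0.104  0.472] head [ 0.473 -0.203  0.545] q [-22. -16.  85.   6.  88.  23.] mg 35 dq 4.7
10 grip [ 0.581 -0.089  0.507] mouth [ 0.618 -0.059  0.479] head [ 0.493 -0.161  0.572] q [-12. -14.  81.  -2.  90.  23.] mg 37 dq 4.8
12 grip [ 0.586 -0.043  0.514] mouth [ 0.618 -0.013  0.481] head [ 0.51  -0.115  0.592] q [ -3. -11.  78. -10.  92.  23.] mg 40 dq 4.7
14 grip [0.586 0.004 0.515] mouth [0.613 0.033 0.476] head [ 0.522 -0.065  0.606] q [  6.  -9.
[... 1867 characters left out ...]
 [ 0.509 -0.008  0.601] q [ 15.  -3.  72. -25. 103.  29.] mg 49 dq 4.0
18 grip [0.556 0.092 0.488] mouth [0.575 0.112 0.44 ] head [0.513 0.043 0.601] q [ 22.   1.  71. -31. 106.  27.] mg 46 dq 3.6
20 grip [0.543 0.133 0.475] mouth [0.556 0.149 0.424] head [0.512 0.094 0.596] q [ 29.   5.  70. -36. 109.  26.] mg 41 dq 3.3
22 grip [0.525 0.171 0.459] mouth [0.533 0.182 0.406] head [0.505 0.143 0.585] q [ 35.   8.  70. -40. 112.  23.] mg 37 dq 3.1
24 grip [0.502 0.205 0.44 ] mouth [0.506 0.211 0.385] head [0.493 0.19  0.57 ] q [ 41.  11.  72. -44. 114.  21.] mg 33 dq 2.9
26 grip [0.475 0.234 0.419] mouth [0.475 0.234 0.364] head [0.475 0.234 0.55 ] q [ 46.  13.  73. -47. 116.  19.] mg 30 dq 2.7
```

Request:
step_arm:
  moves:
    - [1.2,-0.1,-1.1,0,0,0,255]
    - [2.4,-0.1,-2.3,0,0,0,255]
    - [2.6,-0.1,-2.5,0,0,0,255]
    - [2.6,-0.1,-2.5,0,0,0,255]
    - [2.6,-0.1,-2.5,0,0,0,255]

```text
time_s: 5.48
eef_pos: [0.3836, -0.3031, 0.3796]
orientation: [[0.743, 0.241, 0.624], [0.185, -0.971, 0.155], [0.643, 0.001, -0.766]]
force: [1.5, -0.5, -3.6]
finger_gap: 0.363
```

Request:
step_arm:
  moves:
    - [2.6,-0.1,-2.5,0,0,0,255]
    - [2.6,-0.1,-2.5,0,0,0,255]
    - [2.6,-0.3,-2.2,0,-0.01,-0.02,255]
    - [2.5,-0.5,-1.8,-0.002,-0.02,-0.04,255]
    - [2.5,-0.8,-1.2,-0.004,-0.03,-0.06,255]

```text
time_s: 5.9
eef_pos: [0.4105, -0.2762, 0.5405]
orientation: [[0.744, 0.326, 0.583], [0.31, -0.942, 0.131], [0.591, 0.083, -0.802]]
force: [0.5, -0.7, -4.5]
finger_gap: 0.356
```

```bash
python3 - <<'E'
from h import *
R2=Rdown(-60);p2=np.array([.46,.235,.36])-GL*R2[:,2]
rows(R2,p2,vmax=.03,wmax=.09)
cv2.imwrite('pics/s5.png',viewer.camera('side')[:,:,::-1])
o=env.get_obs();R=np.array(o['orientation']);g=o['eef_pos']+R[:,2]*GL
print('pred mouth,head px',proj('side',g+R@tt()*.055),proj('side',g-R@tt()*.131))
crop('pics/s5.png',240,0,200,150,4,'pics/c6.png')
E
```

```text
26 rows of [ 2.69 -1.01 -0.36] [-0.0061 -0.0385 -0.0718]
pred mouth,head px [330.49929185  45.4165155 ] [397.71739143  36.33885584]
```

View pics/c6.png

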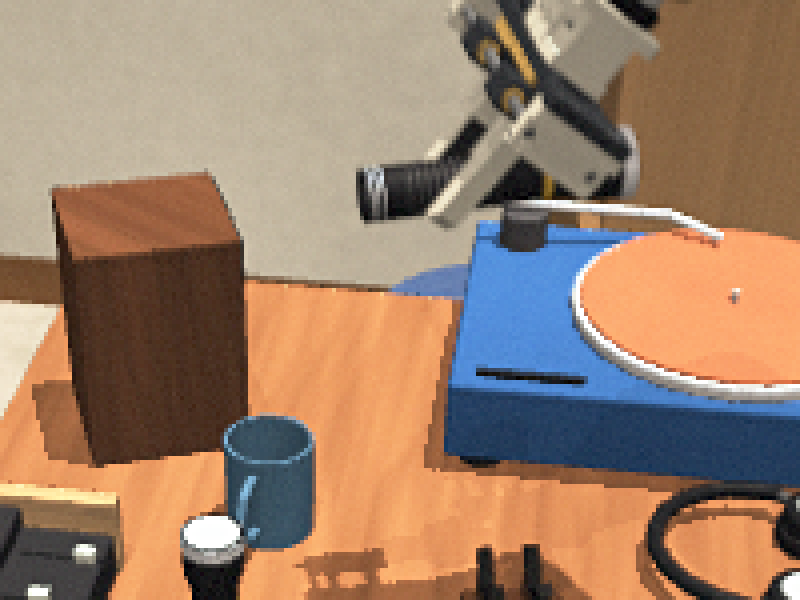

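Request:
step_arm:
  moves:
    - [2.7,-1.0,-0.36,-0.006,-0.039,-0.072,255]
    - [2.7,-1.0,-0.36,-0.006,-0.039,-0.072,255]
    - [2.7,-1.0,-0.36,-0.006,-0.039,-0.072,255]
    - [2.7,-1.0,-0.36,-0.006,-0.039,-0.072,255]
    - [2.7,-1.0,-0.36,-0.006,-0.039,-0.072,255]

```text
time_s: 6.37
eef_pos: [0.4788, -0.1725, 0.6131]
orientation: [[0.682, 0.574, 0.453], [0.638, -0.77, 0.013], [0.357, 0.28, -0.891]]
force: [0.2, -0.2, -4.1]
finger_gap: 0.355
```

Request:
step_arm:
  moves:
    - [2.7,-1.0,-0.36,-0.006,-0.039,-0.072,255]
    - [2.7,-1.0,-0.36,-0.006,-0.039,-0.072,255]
    - [2.7,-1.0,-0.36,-0.006,-0.039,-0.072,255]
    - [2.7,-1.0,-0.36,-0.006,-0.039,-0.072,255]
    - [2.7,-1.0,-0.36,-0.006,-0.039,-0.072,255]

```text
time_s: 6.78
eef_pos: [0.5226, -0.0384, 0.6452]
orientation: [[0.514, 0.781, 0.355], [0.856, -0.494, -0.153], [0.056, 0.383, -0.922]]
force: [0.6, 0.0, -3.4]
finger_gap: 0.359
```

Request:
step_arm:
  moves:
    - [2.7,-1.0,-0.36,-0.006,-0.039,-0.072,255]
    - [2.7,-1.0,-0.36,-0.006,-0.039,-0.072,255]
    - [2.7,-1.0,-0.36,-0.006,-0.039,-0.072,255]
    - [2.7,-1.0,-0.36,-0.006,-0.039,-0.072,255]
    - [2.7,-1.0,-0.36,-0.006,-0.039,-0.072,255]

```text
time_s: 7.2
eef_pos: [0.5316, 0.1052, 0.6323]
orientation: [[0.269, 0.914, 0.303], [0.927, -0.161, -0.339], [-0.262, 0.372, -0.89]]
force: [0.3, 1.1, -3.6]
finger_gap: 0.358
```

Request:
step_arm:
  moves:
    - [2.7,-1.0,-0.36,-0.006,-0.039,-0.072,255]
    - [2.7,-1.0,-0.36,-0.006,-0.039,-0.072,255]
    - [2.7,-1.0,-0.36,-0.006,-0.039,-0.072,255]
    - [2.7,-1.0,-0.36,-0.006,-0.039,-0.072,255]
    - [2.7,-1.0,-0.36,-0.006,-0.039,-0.072,255]

```text
time_s: 7.62
eef_pos: [0.5009, 0.236, 0.5795]
orientation: [[-0.012, 0.952, 0.306], [0.84, 0.175, -0.514], [-0.543, 0.251, -0.801]]
force: [0.6, 0.8, -3.7]
finger_gap: 0.362
```

```bash
python3 - <<'E'
from h import *
R2=Rdown(-60);p2=np.array([.46,.235,.30])-GL*R2[:,2]
rows(R2,p2,vmax=.03,wmax=.09)
o=env.get_obs();R=np.array(o['orientation']);print(o['eef_pos']+R[:,2]*GL, R@tt(),o['joint_positions'])
E
```

```text
8 rows of [ 2.68 -1.04  0.3 ] [-0.0053 -0.0284 -0.0524]
[0.55196609 0.15002278 0.44541013] [ 0.18563066  0.31032541 -0.93233009] [ 31.78812577  -0.42748796  79.37035511 -37.31387651  99.47530939
  18.94379494]
```

Request:
step_arm:
  moves:
    - [2.7,-1.05,0.3,-0.005,-0.028,-0.052,255]
    - [2.7,-1.05,0.3,-0.005,-0.028,-0.052,255]
    - [2.7,-1.05,0.3,-0.005,-0.028,-0.052,255]
    - [2.7,-1.05,0.3,-0.005,-0.028,-0.052,255]
    - [2.7,-1.05,0.3,-0.005,-0.028,-0.052,255]

```text
time_s: 8.03
eef_pos: [0.4439, 0.3194, 0.4749]
orientation: [[-0.21, 0.915, 0.344], [0.687, 0.389, -0.614], [-0.696, 0.107, -0.71]]
force: [-0.3, -0.1, -3.8]
finger_gap: 0.36
```

Request:
step_arm:
  moves:
    - [2.7,-1.05,0.3,-0.005,-0.028,-0.052,255]
    - [2.7,-1.05,0.3,-0.005,-0.028,-0.052,255]
    - [1.2,-0.5,0.3,-0.005,-0.028,-0.052,255]
    - [0,0,0,0,0,0,255]

```text
time_s: 8.37
eef_pos: [0.4072, 0.3458, 0.417]
orientation: [[-0.324, 0.867, 0.378], [0.559, 0.498, -0.663], [-0.763, -0.003, -0.646]]
force: [-0.3, -0.3, -3.9]
finger_gap: 0.357
```

```bash
python3 - <<'E'
from h import *
R2=Rdown(-60)
o=env.get_obs();R=np.array(o['orientation']);g=o['eef_pos']+R[:,2]*GL;print(g, R@tt())
for z in(.20,.062):
  rows(R2,np.array([.46,.235,z])-GL*R2[:,2],vmax=.03,wmax=.09)
for n in('side','top'):
  cv2.imwrite(f'pics/{n}6.png',viewer.camera(n)[:,:,::-1])
  print(n,'pred mouth,head px',proj(n,g+R@tt()*.055),proj(n,g-R@tt()*.131))
E
```

```text
[0.47041144 0.23490604 0.30896589] [-5.90094850e-03 -9.81400937e-04 -9.99982108e-01]
4 rows of [ 2.18 -0.25  1.66] [-0.0014 -0.0005  0.0006]
9 rows of [ 2.14 -0.11  1.73] [-0.0006 -0.0002  0.0003]
side pred mouth,head px [341.94944879 217.84845482] [345.84279819 148.59777904]
top pred mouth,head px [225.39885015 213.28794332] [206.53540084 203.14967243]
```

View pics/side6.png

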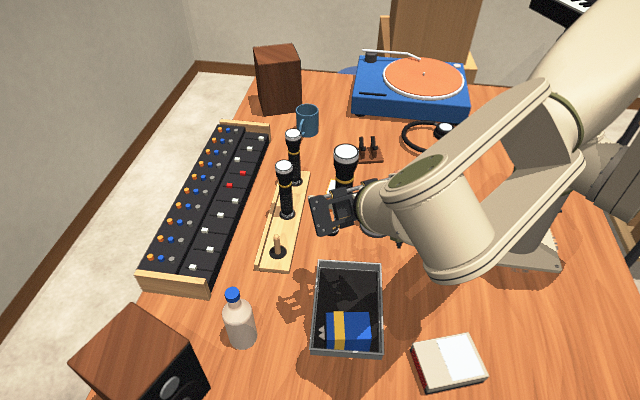

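View pics/top6.png

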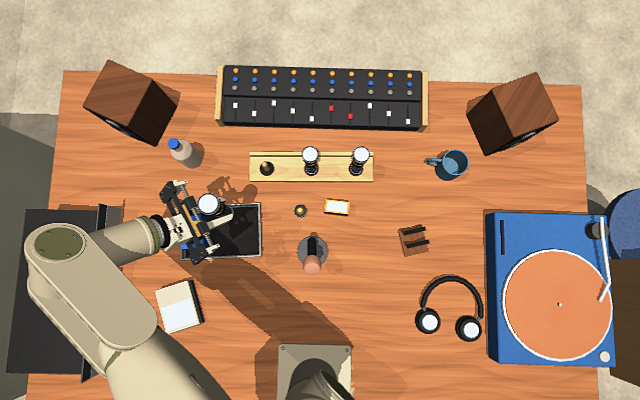

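Request:
step_arm:
  moves:
    - [2.2,-0.25,1.66,-0.001,0,0,255]
    - [2.2,-0.25,1.66,-0.001,0,0,255]
    - [2.2,-0.25,1.66,-0.001,0,0,255]
    - [2.2,-0.25,1.66,-0.001,0,0,255]
    - [1.5,0,1.3,0,0,0,255]

```text
time_s: 8.88
eef_pos: [0.3989, 0.3461, 0.2916]
orientation: [[-0.313, 0.869, 0.383], [0.569, 0.494, -0.657], [-0.76, 0.013, -0.649]]
force: [0.1, -0.3, -3.7]
finger_gap: 0.359
```

Request:
step_arm:
  moves:
    - [1.5,0,1.3,0,0,0,255]
    - [1.1,0,0.95,0,0,0,255]
    - [0,0,0,0,0,0,255]
    - [0,0,0,0,0,0,255]

```text
time_s: 9.22
eef_pos: [0.3994, 0.3463, 0.2583]
orientation: [[-0.314, 0.869, 0.383], [0.567, 0.495, -0.658], [-0.762, 0.011, -0.648]]
force: [-0.5, 0.1, -3.4]
finger_gap: 0.36
```

```bash
python3 - <<'E'
from h import *
o=env.get_obs();R=np.array(o['orientation']);g=o['eef_pos']+R[:,2]*GL;print(g, R@tt(),R.T@-Z,'mouth z',g[2]-.055)
for n in('side','top'):
  cv2.imwrite(f'pics/{n}7.png',viewer.camera(n)[:,:,::-1])
  print(n,'pred mouth,head px',proj(n,g+R@tt()*.055),proj(n,g-R@tt()*.131))
crop('pics/side7.png',270,150,160,120,5,'pics/c7.png')
E
```

```text
[0.46349552 0.23613627 0.14994713] [ 0.00508564  0.00790574 -0.99995582] [ 0.76180531 -0.01077445  0.64771644] mouth z 0.09494712507976022
side pred mouth,head px [341.57616831 263.42791923] [345.98522478 209.60068799]
top pred mouth,head px [236.40515566 221.42057325] [222.80234203 214.99093232]
```

View pics/c7.png

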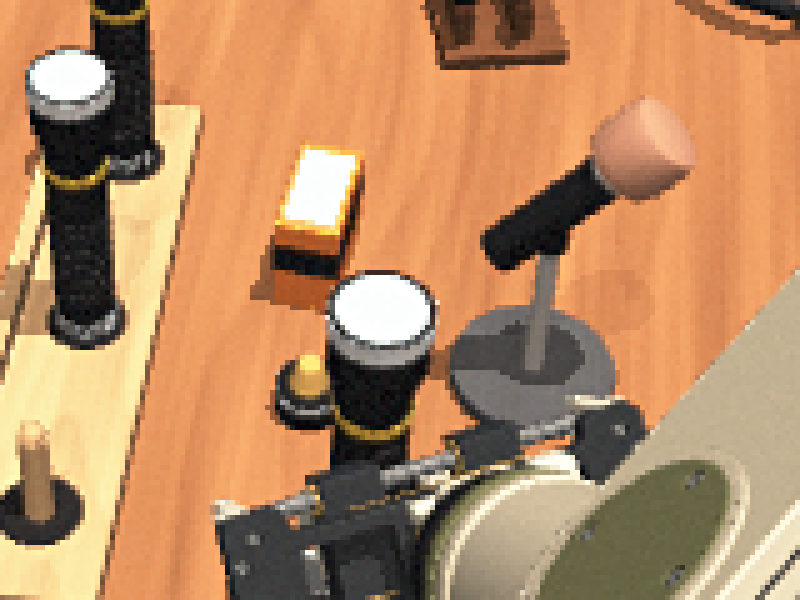

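Request:
step_arm:
  moves:
    - [0.99,-0.01,0.84,0,0,0,255]
    - [0.99,-0.01,0.84,0,0,0,255]
    - [0.99,-0.01,0.84,0,0,0,255]
    - [0.99,-0.01,0.84,0,0,0,255]
    - [0.99,-0.01,0.84,0,0,0,255]

```text
time_s: 9.73
eef_pos: [0.3982, 0.3463, 0.1906]
orientation: [[-0.316, 0.868, 0.383], [0.565, 0.496, -0.659], [-0.762, 0.009, -0.647]]
force: [0.1, -0.4, -3.4]
finger_gap: 0.359
```

Request:
step_arm:
  moves:
    - [0.99,-0.01,0.84,0,0,0,255]

```text
time_s: 9.82
eef_pos: [0.3983, 0.3464, 0.1776]
orientation: [[-0.316, 0.868, 0.383], [0.565, 0.496, -0.659], [-0.762, 0.009, -0.647]]
force: [0.1, -0.1, -2.9]
finger_gap: 0.359
```

Request:
step_arm:
  moves:
    - [0.99,-0.01,0.84,0,0,0,255]

```text
time_s: 9.9
eef_pos: [0.3988, 0.3468, 0.1662]
orientation: [[-0.314, 0.868, 0.385], [0.564, 0.497, -0.66], [-0.764, 0.01, -0.646]]
force: [-16.1, 4.3, 40.2]
finger_gap: 0.357
```

Request:
step_arm:
  moves:
    - [-0.76,0,-0.65,0,0,0,255]
    - [-0.76,0,-0.65,0,0,0,255]
    - [0,0,0,0,0,0,255]
    - [0,0,0,0,0,0,255]

```text
time_s: 10.23
eef_pos: [0.3988, 0.3471, 0.1877]
orientation: [[-0.314, 0.868, 0.385], [0.567, 0.496, -0.657], [-0.761, 0.012, -0.648]]
force: [-1.3, -0.8, -1.7]
finger_gap: 0.359
```

```bash
python3 - <<'E'
from h import *
o=env.get_obs();print(o['force'],o['torque'])
E
```

```text
[-1.31263122 -0.8365497  -1.65510908] [ 0.50296805  0.45817939 -0.08045815]
```

Request:
step_arm:
  moves:
    - [-0.76,0,-0.65,0,0,0,255]
    - [-0.76,0,-0.65,0,0,0,255]
    - [-0.76,0,-0.65,0,0,0,255]
    - [-0.76,0,-0.65,0,0,0,255]
    - [-0.76,0,-0.65,0,0,0,255]

```text
time_s: 10.65
eef_pos: [0.398, 0.3466, 0.2382]
orientation: [[-0.314, 0.868, 0.384], [0.567, 0.496, -0.658], [-0.762, 0.011, -0.648]]
force: [0.7, -0.2, -2.0]
finger_gap: 0.355
```

Request:
step_arm:
  moves:
    - [-1.2,0,-1.0,0,0,0,255]
    - [-1.5,0,-1.3,0,0,0,255]
    - [-1.5,0,-1.3,0,0,0,255]
    - [-1.5,0,-1.3,0,0,0,255]
    - [-1.5,0,-1.3,0,0,0,255]

```text
time_s: 11.07
eef_pos: [0.3966, 0.3464, 0.3338]
orientation: [[-0.315, 0.868, 0.384], [0.566, 0.496, -0.658], [-0.762, 0.01, -0.648]]
force: [1.2, 0.2, -3.5]
finger_gap: 0.36
```

```bash
python3 - <<'E'
from h import *
o=env.get_obs();R=np.array(o['orientation']);g=o['eef_pos']+R[:,2]*GL;print(g,R@tt(),o['force'])
for n in('side','top'):
  cv2.imwrite(f'pics/{n}8.png',viewer.camera(n)[:,:,::-1])
  print(n,'pred mouth,head px',proj(n,g+R@tt()*.055),proj(n,g-R@tt()*.131))
crop('pics/side8.png',250,160,160,200,3,'pics/c8.png')
crop('pics/top8.png',160,130,160,140,4,'pics/c9.png')
E
```

```text
[0.46085317 0.23631249 0.22541455] [ 0.00470852  0.00787949 -0.99995787] [ 1.15532082  0.24716149 -3.46500293]
side pred mouth,head px [344.18277944 243.78387658] [349.26816076 183.18802966]
top pred mouth,head px [231.06957492 219.87318255] [215.45617134 212.64377172]
```

View pics/c8.png

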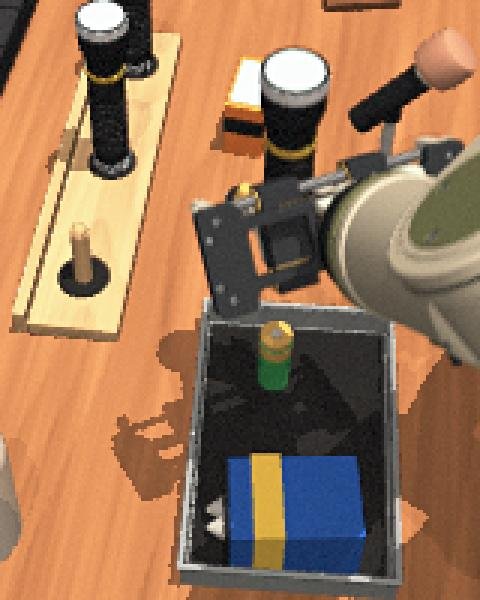

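View pics/c9.png

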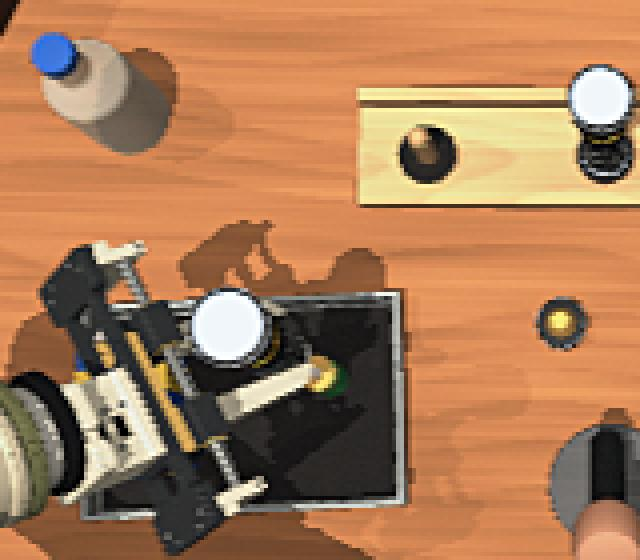

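```bash
python3 - <<'E'
from h import *
crop('pics/top8.png',200,195,60,45,13,'pics/c9.png')
R2=Rdown(-60); p2=np.array([.64,.166,.20])-GL*R2[:,2]
rows(R2,p2,vmax=.032)
print(aik(R2,p2),aik(R2,p2-[0,0,.127]))
o=env.get_obs();R0=np.array(o['orientation']);p0=np.array(o['eef_pos'])
v,w=screw(R0,p0,R2,p2);path([list(v*100/7)+list(w/7)]*7)
E
```

```text
7 rows of [-1.06  1.7   1.91] [ 0.0009 -0.0008 -0.002 ]
[ 34.19265632  21.4941787   86.59689229 -50.46866262  81.46213109
  16.68967883] [ 34.19265632  31.47969882  88.35449951 -52.46250271  74.12953857
  26.08202081]
1 grip [0.488 0.227 0.224] mouth [0.488 0.228 0.169] head [0.487 0.226 0.355] q [ 48.  11.  97. -47.  91.  26.] mg 30 dq 0
2 grip [0.513 0.217 0.22 ] mouth [0.513 0.218 0.165] head [0.512 0.216 0.351] q [ 45.  12.  96. -47.  89.  24.] mg 29 dq 2.5
3 grip [0.538 0.207 0.216] mouth [0.539 0.207 0.161] head [0.538 0.206 0.347] q [ 43.  14.  94. -48.  88.  22.] mg 28 dq 2.4
4 grip [0.564 0.197 0.212] mouth [0.564 0.197 0.157] head [0.563 0.196 0.343] q [ 41.  15.  93. -49.  86.  21.] mg 28 dq 2.3
5 grip [0.589 0.186 0.208] mouth [0.589 0.187 0.153] head [0.589 0.186 0.339] q [ 38.  17.  91. -49.  84.  20.] mg 27 dq 2.2
6 grip [0.615 0.176 0.204] mouth [0.615 0.176 0.149] head [0.614 0.176 0.335] q [ 36.  19.  89. -50.  83.  18.] mg 27 dq 2.2
7 grip [0.64  0.166 0.2  ] mouth [0.64  0.166 0.145] head [0.64  0.166 0.331] q [ 34.  21.  87. -50.  81.  17.] mg 26 dq 2.2
```

View pics/c9.png

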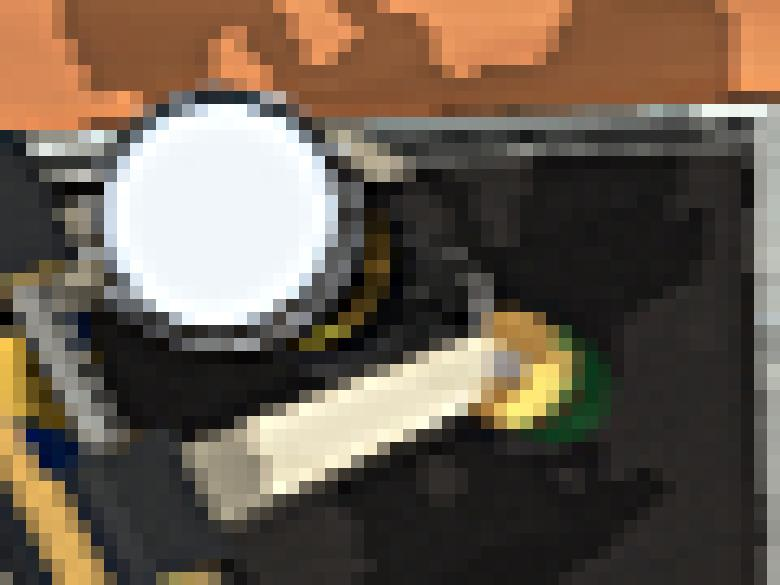

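Request:
step_arm:
  moves:
    - [-1.06,1.7,1.9,0.001,-0.001,-0.002,255]
    - [-1.06,1.7,1.9,0.001,-0.001,-0.002,255]
    - [-1.06,1.7,1.9,0.001,-0.001,-0.002,255]
    - [-1.06,1.7,1.9,0.001,-0.001,-0.002,255]
    - [-1.06,1.7,1.9,0.001,-0.001,-0.002,255]

```text
time_s: 11.58
eef_pos: [0.5244, 0.2955, 0.3099]
orientation: [[-0.323, 0.867, 0.38], [0.557, 0.499, -0.664], [-0.765, -0.002, -0.644]]
force: [0.6, 0.5, -1.5]
finger_gap: 0.36
```

Request:
step_arm:
  moves:
    - [-1.06,1.7,1.9,0.001,-0.001,-0.002,255]
    - [-1.06,1.7,1.9,0.001,-0.001,-0.002,255]
    - [0,0,0,0,0,0,255]

```text
time_s: 11.83
eef_pos: [0.5772, 0.2734, 0.3009]
orientation: [[-0.324, 0.868, 0.377], [0.554, 0.497, -0.668], [-0.767, -0.007, -0.642]]
force: [0.8, 1.3, -2.6]
finger_gap: 0.363
```

```bash
python3 - <<'E'
from h import *
np.set_printoptions(precision=4,suppress=True)
c=(200+540/13-.4,195+365/13-.4);print('cell top',onz('top',*c,.068))
o=env.get_obs();R=np.array(o['orientation']);g=o['eef_pos']+R[:,2]*GL;print(g,R@tt(),o['force'])
for n in('side','top'):
  cv2.imwrite(f'pics/{n}9.png',viewer.camera(n)[:,:,::-1])
  print(n,'pred mouth,head px',proj(n,g+R@tt()*.055),proj(n,g-R@tt()*.131))
crop('pics/side9.png',230,130,100,140,4,'pics/c8.png')
crop('pics/top9.png',215,120,110,90,7,'pics/c9.png')
E
```

```text
cell top [0.4627 0.2275 0.068 ]
[0.6403 0.1617 0.1936] [-0.0066 -0.0078 -0.9999] [ 0.8057  1.3035 -2.6049]
side pred mouth,head px [275.1671 219.394 ] [268.4449 162.1781]
top pred mouth,head px [263.0286 159.629 ] [252.6827 141.3783]
```

View pics/c8.png

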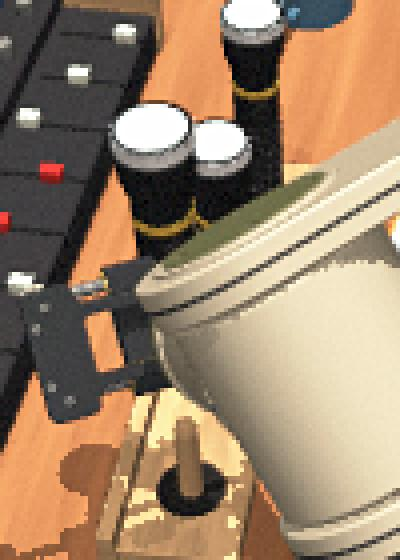

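View pics/c9.png

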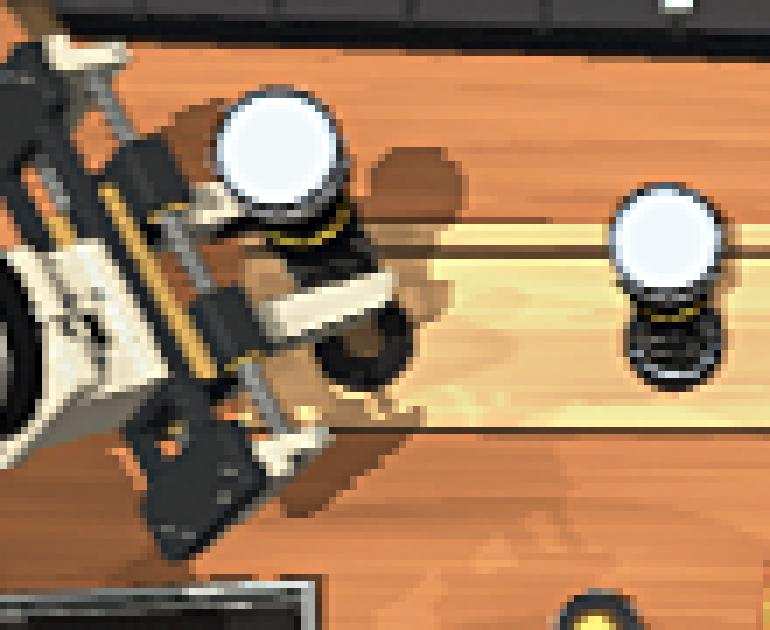

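```bash
python3 - <<'E'
from h import *
np.set_printoptions(precision=4,suppress=True)
R2=Rdown(-60)
for z in(.18,.165): rows(R2,np.array([.6395,.1705,z])-GL*R2[:,2],vmax=.02)
E
```

```text
1 rows of [1.34 0.36 0.49] [-0.0086  0.0024  0.0059]
2 rows of [1.24 0.18 0.73] [-0.0043  0.0012  0.003 ]
```

Request:
step_arm:
  moves:
    - [1.24,0.18,0.73,-0.0045,0.001,0.003,255]
    - [1.24,0.18,0.73,-0.0045,0.001,0.003,255]
    - [0,0,0,0,0,0,255]
    - [0,0,0,0,0,0,255]

```text
time_s: 12.27
eef_pos: [0.5738, 0.2825, 0.272]
orientation: [[-0.323, 0.864, 0.386], [0.557, 0.503, -0.661], [-0.765, 0.001, -0.644]]
force: [0.5, 0.9, -1.3]
finger_gap: 0.358
```

```bash
python3 - <<'E'
from h import *
np.set_printoptions(precision=4,suppress=True)
o=env.get_obs();R=np.array(o['orientation']);g=o['eef_pos']+R[:,2]*GL;print(g,R@tt(),o['force'])
R2=Rdown(-60);rows(R2,np.array([.6395,.1705,.165])-GL*R2[:,2],vmax=.02)
for n in('side','top'):
  cv2.imwrite(f'pics/{n}10.png',viewer.camera(n)[:,:,::-1])
  print(n,'pred mouth,head px',proj(n,g+R@tt()*.055),proj(n,g-R@tt()*.131),'post tip',proj(n,[.6395,.171,.085]))
crop('pics/side10.png',230,150,100,120,5,'pics/c8.png')
crop('pics/top10.png',215,120,110,90,7,'pics/c9.png')
E
```

```text
[0.6383 0.1719 0.1642] [-0.0009 -0.0015 -1.    ] [ 0.5292  0.8523 -1.3323]
1 rows of [-0.19  0.07  0.09] [0.002  0.0008 0.0037]
side pred mouth,head px [275.7126 230.3825] [269.7603 175.2888] post tip [275.9591 236.2473]
top pred mouth,head px [260.6984 162.434 ] [250.6779 145.5653] post tip [262.0868 163.8653]
```

View pics/c8.png

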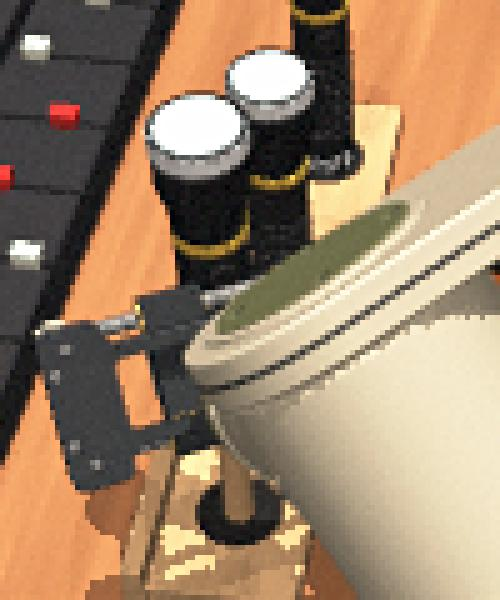

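View pics/c9.png

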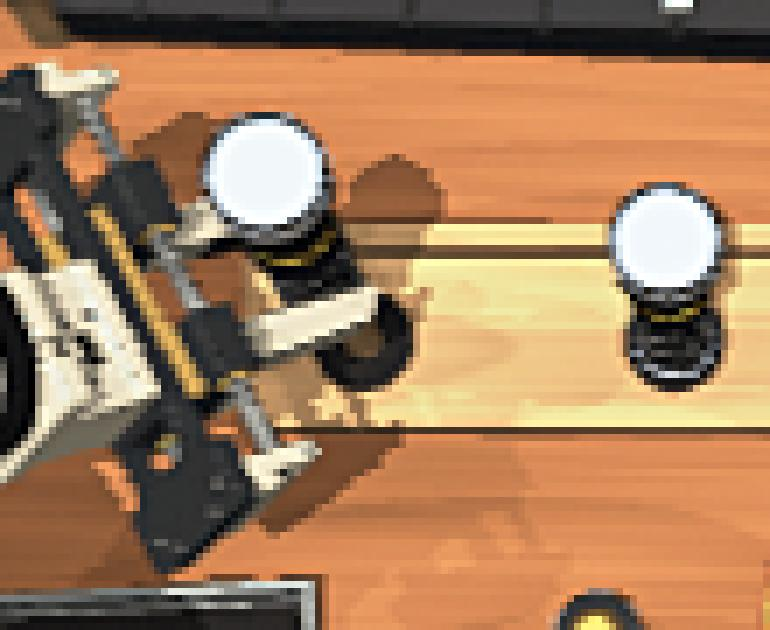

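```bash
python3 - <<'E'
from h import *
np.set_printoptions(precision=4,suppress=True)
for n,f,lo,ref in(('top','pics/top10.png',(215,120),'')  ,('side','pics/side10.png',(230,150),'')):
  im=cv2.imread(f);m=(im.min(2)>225).astype(np.uint8)
  k,l,st,ce=cv2.connectedComponentsWithStats(m)
  for i in range(1,k):
    x,y=ce[i]
    if st[i,4]>80 and lo[0]<x<lo[0]+170 and lo[1]-60<y<lo[1]+110:
      print(n,st[i],ce[i],[onz(n,x,y,z) for z in(.204,.2915)])
E
```

```text
top [245 137  16  15 174] [252.3908 144.3333] [array([0.6665, 0.1831, 0.204 ]), array([0.6427, 0.1686, 0.2915])]
top [303 148  14  13 145] [309.7724 153.9103] [array([0.6442, 0.0258, 0.204 ]), array([0.6222, 0.0232, 0.2915])]
top [355 148  13  13 144] [361.0972 153.9722] [array([ 0.648 , -0.1141,  0.204 ]), array([ 0.6257, -0.106 ,  0.2915])]
top [326 201  22  12 197] [336.4365 206.2081] [array([ 0.5026, -0.0501,  0.204 ]), array([ 0.4913, -0.0468,  0.2915])]
side [294 127 126  85 138] [357.0797 169.5507] [array([0.4539, 0.0176, 0.204 ]), array([0.451 , 0.1182, 0.2915])]
side [286 129  14   8  86] [292.4651 132.5698] [array([ 0.6484, -0.1109,  0.204 ]), array([0.6214, 0.0056, 0.2915])]
side [276 160  15  10 113] [283.2832 164.7434] [array([0.6444, 0.0294, 0.204 ]), array([0.6179, 0.1285, 0.2915])]
side [260 169  18  12 158] [268.8165 174.6519] [array([0.6722, 0.0727, 0.204 ]), array([0.6422, 0.1664, 0.2915])]
side [333 189 120  83 132] [392.8258 231.1894] [array([0.3569, 0.2116, 0.204 ]), array([0.366 , 0.2881, 0.2915])]
```

Request:
step_arm:
  moves:
    - [0.64,-0.04,0.79,0,0,0,255]
    - [0.6,0,0.52,0,0,0,255]
    - [0.6,0,0.52,0,0,0,255]
    - [0.6,0,0.52,0,0,0,255]

```text
time_s: 12.7
eef_pos: [0.576, 0.2798, 0.2395]
orientation: [[-0.32, 0.865, 0.387], [0.559, 0.502, -0.66], [-0.765, 0.005, -0.644]]
force: [0.0, 0.3, -3.7]
finger_gap: 0.358
```

Request:
step_arm:
  moves:
    - [0.6,0,0.52,0,0,0,255]
    - [0.6,0,0.52,0,0,0,255]
    - [0,0,0,0,0,0,255]

```text
time_s: 12.95
eef_pos: [0.5756, 0.2793, 0.222]
orientation: [[-0.322, 0.865, 0.385], [0.558, 0.502, -0.661], [-0.765, 0.002, -0.644]]
force: [-0.6, 0.3, -2.0]
finger_gap: 0.364
```

```bash
python3 - <<'E'
from h import *
np.set_printoptions(precision=4,suppress=True)
o=env.get_obs();R=np.array(o['orientation']);g=o['eef_pos']+R[:,2]*GL;print(g,R@tt(),o['force'],o['torque'])
E
```

```text
[0.64   0.1687 0.1143] [-0.0005 -0.0009 -1.    ] [-0.5706  0.292  -2.0207] [ 0.616   0.4048 -0.0942]
```

Request:
step_arm:
  moves:
    - [0.6,0,0.52,0,0,0,255]
    - [0.6,0,0.52,0,0,0,255]
    - [0.6,0,0.52,0,0,0,255]
    - [0.45,0,0.39,0,0,0,255]
    - [0,0,0,0,0,0,255]

```text
time_s: 13.37
eef_pos: [0.576, 0.2791, 0.1929]
orientation: [[-0.322, 0.865, 0.385], [0.558, 0.502, -0.661], [-0.765, 0.002, -0.644]]
force: [0.3, -0.9, -2.7]
finger_gap: 0.36
```

```bash
python3 - <<'E'
from h import *
np.set_printoptions(precision=4,suppress=True)
o=env.get_obs();R=np.array(o['orientation']);g=o['eef_pos']+R[:,2]*GL;print(g,R@tt(),o['force'],o['torque'])
for n in('side','top'):
  cv2.imwrite(f'pics/{n}11.png',viewer.camera(n)[:,:,::-1])
  im=cv2.imread(f'pics/{n}11.png');m=(im.min(2)>225).astype(np.uint8)
  k,l,st,ce=cv2.connectedComponentsWithStats(m)
  for i in range(1,k):
    if 80<st[i,4]<250 and st[i,2]<25: print(n,ce[i],onz(n,*ce[i],.215))
crop('pics/top11.png',215,120,110,90,7,'pics/c9.png')
E
```

```text
[0.6404 0.1685 0.0851] [ 0.0002 -0.0006 -1.    ] [ 0.289  -0.8911 -2.6576] [0.5572 0.4251 0.0353]
side [292.4651 132.5698] [ 0.645  -0.0962  0.215 ]
side [283.2832 164.7434] [0.641  0.0419 0.215 ]
side [399.6742 184.7528] [0.3459 0.0696 0.215 ]
side [333.4828 186.9517] [0.5042 0.1029 0.215 ]
side [271.0135 198.8108] [0.6434 0.1659 0.215 ]
side [483.4607 255.0337] [0.1687 0.2572 0.215 ]
top [258.2026 151.4837] [0.6441 0.1647 0.215 ]
top [309.7397 153.8767] [0.6415 0.0255 0.215 ]
top [361.1448 153.9793] [ 0.6452 -0.1132  0.215 ]
top [336.4365 206.2081] [ 0.5012 -0.0497  0.215 ]
top [604.7432 260.1585] [ 0.3785 -0.754   0.215 ]
top [429.589  321.8589] [ 0.209  -0.2951  0.215 ]
top [471.0247 329.5494] [ 0.1927 -0.401   0.215 ]
```

View pics/c9.png

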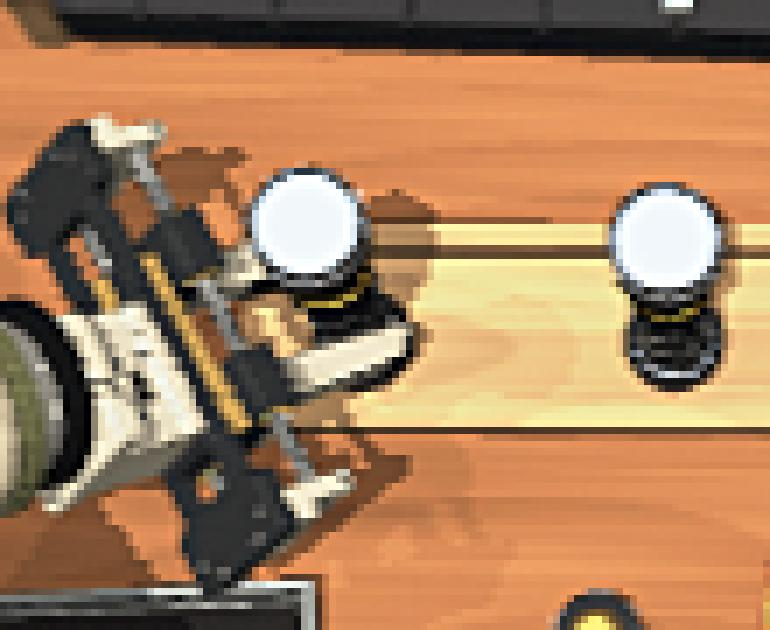

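Request:
step_arm:
  moves:
    - [0.36,-0.35,0.04,0,0,0,255]
    - [0.15,0,0.13,0,0,0,255]
    - [0.15,0,0.13,0,0,0,255]
    - [0.15,0,0.13,0,0,0,255]
    - [0,0,0,0,0,0,255]

```text
time_s: 13.88
eef_pos: [0.5725, 0.2794, 0.1856]
orientation: [[-0.32, 0.865, 0.387], [0.559, 0.502, -0.66], [-0.765, 0.005, -0.644]]
force: [-0.4, 0.6, -1.9]
finger_gap: 0.359
```

```bash
python3 - <<'E'
from h import *
np.set_printoptions(precision=4,suppress=True)
o=env.get_obs();R=np.array(o['orientation']);g=o['eef_pos']+R[:,2]*GL;print(g,R@tt(),o['force'],o['torque'])
E
```

```text
[0.6372 0.1689 0.0779] [ 0.0022  0.0004 -1.    ] [-0.4458  0.5705 -1.9391] [ 0.5295  0.3549 -0.017 ]
```

Request:
step_arm:
  moves:
    - [0.15,0,0.13,0,0,0,255]
    - [0,0,0,0,0,0,255]

```text
time_s: 14.05
eef_pos: [0.5727, 0.2794, 0.1838]
orientation: [[-0.32, 0.865, 0.387], [0.559, 0.502, -0.66], [-0.765, 0.005, -0.644]]
force: [-0.6, 0.1, -2.1]
finger_gap: 0.36
```

Request:
step_arm:
  moves:
    - [0.15,0,0.13,0,0,0,255]
    - [0,0,0,0,0,0,255]

```text
time_s: 14.22
eef_pos: [0.5727, 0.2794, 0.1817]
orientation: [[-0.32, 0.865, 0.387], [0.559, 0.502, -0.66], [-0.765, 0.005, -0.644]]
force: [0.5, 0.8, -2.6]
finger_gap: 0.364
```

Request:
step_arm:
  moves:
    - [0.15,0,0.13,0,0,0,255]
    - [0,0,0,0,0,0,255]

```text
time_s: 14.38
eef_pos: [0.5729, 0.2795, 0.1803]
orientation: [[-0.32, 0.865, 0.388], [0.559, 0.502, -0.66], [-0.765, 0.006, -0.643]]
force: [0.8, 0.9, -1.0]
finger_gap: 0.357
```

Request:
step_arm:
  moves:
    - [0.15,0,0.13,0,0,0,255]
    - [0,0,0,0,0,0,255]

```text
time_s: 14.55
eef_pos: [0.5732, 0.2797, 0.1799]
orientation: [[-0.318, 0.865, 0.388], [0.558, 0.502, -0.661], [-0.767, 0.007, -0.642]]
force: [-5.3, 0.3, 9.1]
finger_gap: 0.358
```

```bash
python3 - <<'E'
from h import *
np.set_printoptions(precision=4,suppress=True)
o=env.get_obs();R=np.array(o['orientation']);g=o['eef_pos']+R[:,2]*GL;print(g,R@tt(),o['force'],R.T@Z)
for n in('side','top'):
  cv2.imwrite(f'pics/{n}12.png',viewer.camera(n)[:,:,::-1])
  im=cv2.imread(f'pics/{n}12.png');m=(im.min(2)>225).astype(np.uint8)
  k,l,st,ce=cv2.connectedComponentsWithStats(m)
  for i in range(1,k):
    p=onz(n,*ce[i],.204)
    if 80<st[i,4]<250 and .6<p[0]<.68: print(n,ce[i],p)
crop('pics/side12.png',230,120,100,150,4,'pics/c8.png')
E
```

```text
[0.6381 0.1691 0.0725] [ 0.005  -0.0005 -1.    ] [-5.3049  0.329   9.102 ] [-0.7665  0.0065 -0.6422]
side [292.4651 132.5698] [ 0.6484 -0.1109  0.204 ]
side [283.2832 164.7434] [0.6444 0.0294 0.204 ]
side [272.5833 202.9306] [0.6399 0.1681 0.204 ]
top [258.8571 153.9116] [0.6402 0.1643 0.204 ]
top [309.7397 153.8767] [0.6443 0.0259 0.204 ]
top [361.1448 153.9793] [ 0.648  -0.1143  0.204 ]
```

View pics/c8.png

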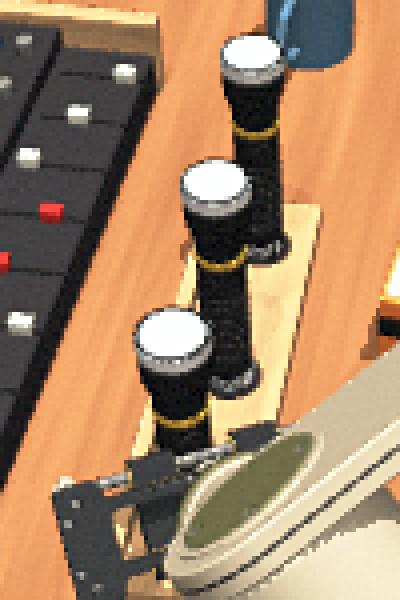

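Request:
step_arm:
  moves:
    - [-0.08,0,-0.06,0,0,0,255]
    - [0,0,0,0,0,0,100]
    - [0,0,0,0,0,0,100]
    - [0,0,0,0,0,0,100]
    - [0,0,0,0,0,0,100]

```text
time_s: 15.07
eef_pos: [0.5728, 0.2793, 0.1789]
orientation: [[-0.32, 0.865, 0.387], [0.559, 0.502, -0.66], [-0.765, 0.005, -0.644]]
force: [-0.1, 0.0, 0.1]
finger_gap: 0.585
```

Request:
step_arm:
  moves:
    - [0,0,0,0,0,0,100]
    - [0,0,0,0,0,0,100]
    - [0,0,0,0,0,0,100]

```text
time_s: 15.32
eef_pos: [0.5728, 0.2793, 0.179]
orientation: [[-0.32, 0.865, 0.387], [0.559, 0.502, -0.66], [-0.765, 0.005, -0.644]]
force: [-0.1, -0.1, -0.8]
finger_gap: 0.608
```

```bash
python3 - <<'E'
from h import *
np.set_printoptions(precision=4,suppress=True)
o=env.get_obs();print(o['finger_gap'],o['force'])
n='top';cv2.imwrite(f'pics/{n}13.png',viewer.camera(n)[:,:,::-1])
crop('pics/top13.png',215,120,110,90,7,'pics/c9.png')
E
```

```text
0.6079702159615908 [-0.0914 -0.1335 -0.7542]
```

View pics/c9.png

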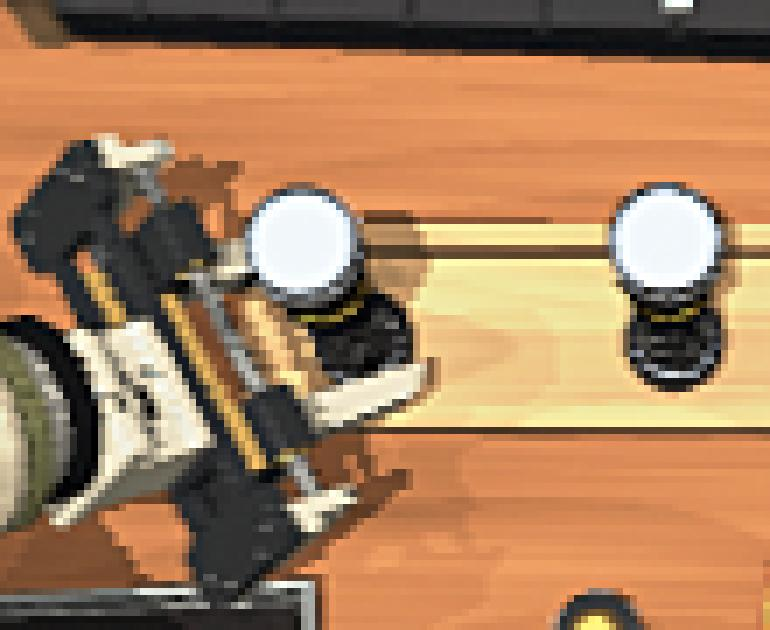

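Request:
step_arm:
  moves:
    - [0,0,-1.0,0,0,0,100]
    - [0,0,-2.0,0,0,0,100]
    - [0,0,-3.0,0,0,0,100]
    - [0,0,-3.0,0,0,0,100]
    - [0,0,-3.0,0,0,0,100]

```text
time_s: 15.78
eef_pos: [0.5255, 0.3595, 0.2576]
orientation: [[-0.32, 0.865, 0.387], [0.559, 0.502, -0.66], [-0.765, 0.005, -0.644]]
force: [0.8, -1.2, 0.5]
finger_gap: 0.608
```

Request:
step_arm:
  moves:
    - [0,0,-3.0,0,0,0,100]
    - [0,0,-2.0,0,0,0,100]
    - [0,0,0,0,0,0,100]
    - [0,0,0,0,0,0,100]

```text
time_s: 16.12
eef_pos: [0.5066, 0.3929, 0.29]
orientation: [[-0.32, 0.864, 0.389], [0.56, 0.504, -0.658], [-0.765, 0.008, -0.644]]
force: [0.8, -0.7, -0.8]
finger_gap: 0.609
```

```bash
python3 - <<'E'
from h import *
np.set_printoptions(precision=4,suppress=True)
for n in('side','top'):
  cv2.imwrite(f'pics/{n}14.png',viewer.camera(n)[:,:,::-1])
  im=cv2.imread(f'pics/{n}14.png');m=(im.min(2)>225).astype(np.uint8)
  k,l,st,ce=cv2.connectedComponentsWithStats(m)
  for i in range(1,k):
    p=onz(n,*ce[i],.204)
    if 80<st[i,4]<250 and .6<p[0]<.68: print(n,ce[i],p)
print(env.get_obs()['qd'].round(2))
crop('pics/side14.png',220,120,180,240,2.5,'pics/c8.png')
crop('pics/top14.png',160,120,220,150,3.6,'pics/c9.png')
E
```

```text
side [292.4235 132.6118] [ 0.6485 -0.1107  0.204 ]
side [283.2    164.7818] [0.6446 0.0296 0.204 ]
side [273.1419 203.6419] [0.6381 0.1702 0.204 ]
top [257.74   154.4333] [0.6387 0.1672 0.204 ]
top [309.7397 153.8767] [0.6443 0.0259 0.204 ]
top [361.1448 153.9793] [ 0.648  -0.1143  0.204 ]
[-0.89  0.63  0.76 -0.01  0.04 -0.05]
```

View pics/c8.png

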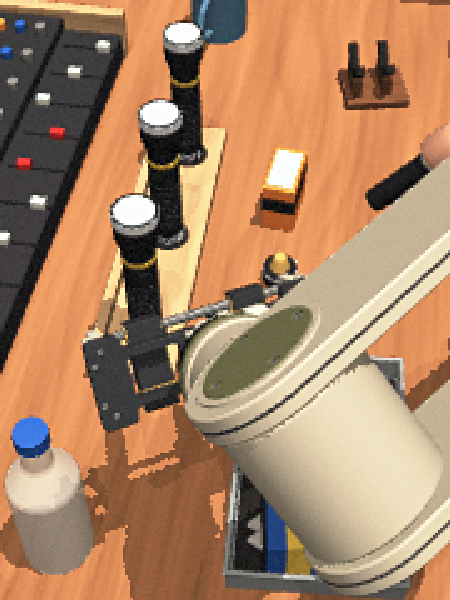

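View pics/c9.png

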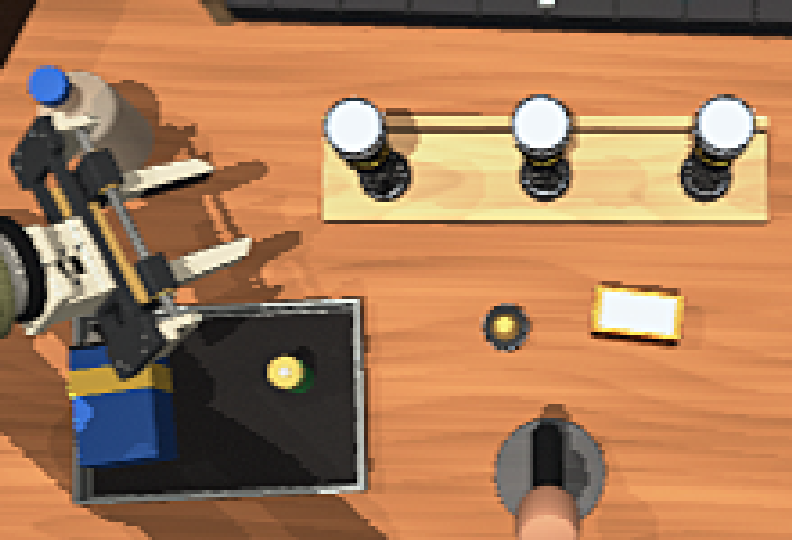

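```bash
python3 -c "
from h import *
print(env.job_done());print(env.get_obs()['time_s'])"
```

```text
the job is handed in; nothing more can be done
None
the job is handed in; nothing more can be done
```

I handed the job in at about 16.2 s of the 51 s allowed. The torch is on the free post and the cell is standing upright in the tray; no verdict was reported.

- **Grip and turn:** I gripped the torch about 55 mm in from the mouth. The side view after lifting showed no droop. I then turned it mouth-down over the tray.
- **Tap:** One tap at about 0.15 m/s gave a force reading of 40 N. The pictures show the cell standing on end in the empty part of the tray.
- **Placing:** I lowered the torch slowly over the post until the board pushed back with 9 N, then let go and backed the gripper away.

**Last checks:**
- The head sits about 2 mm from where the spacing of the parked torches puts it, in both cameras.
- The torch looks upright and level with the other two, and the fingers are clear of it.
- The parked torches and the bottle measured unmoved. The lantern battery, microphone, tail cap and carton look in place by eye. The mug and V-rest show only partly in the last crops.

**What disagreed:**
- The two cameras differed by about 4–5 mm in y. I allowed for this using the arm's own position readings.
- Just before touchdown the top view showed the torch about 6 mm off in x, so I moved it 4 mm while lowering.
- The grip force is fixed at about 30 N, less than the 50 N advised, but the torch did not visibly swing in the fingers.

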